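# Fetch a waisted test bar from the dust case to the microscope and shut the case

## Task

Slide the specimen case's door open, lift the front end of the waisted test bar over the sill and draw it out, and lay it gently flat on the microscope's stage with the middle of its waist under the objective lens. Then slide the case door fully shut. Leave the plain bar and the other things on the bench where they are and do not knock the microscope.

Things in the scene. Friction and masses are not known exactly. Their poses are not given: they have to be found in the camera images.
- case: Low clear specimen dust case, 250 deep x 480 wide x 160 high, fixed. Origin: centre of its footprint at table level; x points into the case, y to the left as one faces its front, z up. The front leans back 25 degrees. Its left half (y 0 to 0.23) is a fixed pane, its right half (y -0.23 to 0) the doorway. Floor 8 mm above the table; battens at x = -0.045 and 0.030 carry the bars at z = 0.018.
- sill (a point): Top of the aluminium sill at the middle of the doorway, 30 mm above the table and 12 mm above the bars' undersides: the lip to be cleared. The sill is 18 mm deep (9 mm either side of this point). Axes as the case's.
- header (a point): Lower outer edge of the aluminium header over the doorway, 142 mm above the table, 33 mm further in than the sill's middle; the header's top is at 160 mm. Because of it a gripper gets at the bars' front ends only when tilted about 25 to 45 degrees from vertical, pointing into the case. Axes as the case's.
- case_door (a joint): Sliding door, m: 0 fully shut (over the doorway), grows as it slides along the case's +y (left, in front of the fixed pane) to 0.232 fully open. About 2 N of friction; stays where it is left; at the start it may stand up to 25 mm ajar.
- door_handle (a point): Centre of the dark straight pull bar on the door: 80 mm long, running up the 25 degree slope, 12 mm wide (y), 10 mm deep, its centre 37 mm off the middle of the door's panel. Shut, it is at x = -0.139, y = -0.116, z = 0.101 in the case's frame; it moves with the door. Axes as the case's.
- bar_mid (a point): Centre (half-way up) of the aluminium test bar with a waist (dog-bone shape): 160 long (its x) x 10 thick (z), end tabs 30 wide (y) and 44 long, waist 16 wide, 66 long; about 0.1 kg. It lies flat in the case's doorway half, along the case's x, front end about 10 mm behind the sill, the left or the right one of two bars (y about -0.075 or -0.160 in the case's frame).
- blank_mid (a point): Centre of the plain straight aluminium bar, 160 x 30 x 10, lying in the other of the two places beside the test bar. To be left there.
- scope: Stereo microscope, white, fixed. Origin at table level on the optical axis; x points from its front towards the column, z up. Base x -0.105 to 0.145, y -0.095 to 0.095, flat top at z = 0.045. Head 110 wide, front at x = -0.055, from z = 0.19 up; eyepieces slope up and forward to x = -0.12, z = 0.33. Column foot 52 mm across at x = 0.123; stage clips at x = 0.06 to 0.09, y = +-0.06 to 0.08.
- stage (a point): Centre of the round glass stage plate, 95 mm in diameter, flush with the top of the microscope's base (z = 0.045), on the optical axis under the objective. Axes as the microscope's.
- objective (a point): Centre of the lower end of the black objective lens, 64 mm in diameter, 107 mm above the stage on the optical axis.
- mouse: Black computer mouse, 104 x 60 x 28, loose bystander; origin at its underside's centre.
- dish: Covered round glass dish, 92 in diameter x 18 high, loose bystander; origin at its underside's centre.
- tweezers: Steel tweezers, about 130 long (x) x 20 x 8, loose bystander lying flat; origin at mid-length, underside.
- cleaner: White lens-cleaner bottle with black cap, 42 in diameter x 105 high, loose, upright bystander; origin at its underside's centre.
- loupe: Black eye loupe, 42 in diameter x 34 high, loose bystander; origin at its underside's centre.
- tin: Round steel tin, 75 in diameter x 34 high, loose bystander; origin at its underside's centre.

How it is judged:
On the way, in this order (a step that is already met when the one before it is completed fails the run):
1. the case door has been slid open, at least 80 mm (value of joint case_door above 0.08 m), for 0.2 s.
2. the waisted bar has been drawn right out of the case (x of bar_mid in the frame of case below -0.2 m), for 0.1 s.
3. the waisted bar lies flat on the microscope's stage, its middle within 25 mm of the optical axis, let go (horizontal distance between bar_mid and stage below 0.025 m and angle between bar_mid's own z axis and vertical below 0.06 rad and z of bar_mid in the frame of stage between 0.002 and 0.009 m and contact force between the fingers and test_bar below 0.05 N), for 0.2 s.
At the end, for the whole second after the job is handed in: The waisted bar lies flat and still on the microscope's stage, its middle within 25 mm of the optical axis; the case door is shut to within 6 mm; the plain bar lies within 30 mm of where it was (value of joint case_door below 0.006 m and horizontal distance between bar_mid and stage below 0.025 m and angle between bar_mid's own z axis and vertical below 0.06 rad and z of bar_mid in the frame of stage between 0.002 and 0.009 m and linear speed of test_bar below 0.02 m/s and distance of blank_mid from where it was at the start of the episode below 0.03 m); the robot touches nothing.
It fails at once if the plain bar moved more than 30 mm (distance of blank_mid from where it was at the start of the episode above 0.03 m).
It fails at once if another thing on the bench moved more than 30 mm (distance of any of mouse, dish, tweezers, cleaner, loupe, tin from where it was at the start of the episode above 0.03 m).
It fails at once if the robot knocks the microscope (more than 40 N) (contact force between any of the fingers, the arm and scope above 40 N).
It fails at once if the bar is dropped or driven onto the microscope (more than 40 N) (contact force between test_bar and scope above 40 N).
It also fails if it takes over 72 s, if anything falls off the work surface, if the arm or the gripper's body presses on something with over 40 N, if the wrist force passes 120 N, or if a joint passes its speed limit or range.

## Robot

A 6-joint arm with a two-finger parallel gripper is mounted at the origin on the work surface. World frame = base frame: x ahead of the robot, y to its left, z up, the work surface at z = 0. Lengths are in m, angles in rad, forces in N, time in s.
With the tool pointing down it reaches from about 0.325 to 0.85 m from the base axis. Payload 4.4 kg.
Tool frame: the origin (TCP) lies between the finger pads; the fingertips stand 19 mm ahead of it and the grasp point (between the pads) is the TCP (arm.tips_ahead is the distance from the TCP to the fingertips, in m); z points along the fingers, x is the direction in which the jaws open and shut, and the axes are right-handed (so a half turn about z gives the same grasp; the last joint's range is limited). The gripper opens to 94 mm and grips with 3 to 60 N. Pads are 16 mm wide; open, the fingers measure 119 mm over their backs; the gripper's body (75 mm by 177 mm) begins 78 mm behind the grasp point.
Start: joints at [1.058, 0.207, 1.542, -0, 1.393, -0.15], TCP at [0.204, 0.538, 0.193] pointing down, gripper open.
Joint ranges: [-2.73, 2.73], [-0.86, 2.22], [0.23, 2.46], [-1.11, 4.25], [0.08, 2.63], [-2.82, 2.82]. Speed limits (rad/s): [2.79, 2.79, 3.14, 3.14, 3.14, 3.14].

## Interface

Orientations are given as a rotation vector (axis times angle).
In Python, from plant import get_obs, capture, arm gives the robot as it stands.
- The arm moves only by the shell command python3 -m inch 'ROWS' [FORCE]. ROWS is JSON, one flat list of numbers, 7 for each row, row after row: the closure, from -1 (fully open) to 1 (shut), then the shift along the world's x, y, z in m, then the turn, a rotation vector about the world's x, y, z in degrees. In form: [jaw, dx, dy, dz, ax, ay, az, jaw, dx, dy, dz, ax, ay, az, ...]. A call has 1 to 8 rows; each row shifts and turns the commanded pose from where the row before left it; what a row does not reach is not made up. A row lasts 1/8 s, in which the tool goes at most 62.5 mm and 10.7 degrees, less where a joint would pass 70% of its speed; a pose out of reach is approached as far as the arm can. A call is refused whole if a number of a shift passes 0.0625 or a number of a turn 10.7, either way. A call with a gripper value outside its range is refused whole. The fingers move at their own pace and stop on an object; FORCE is the grip in N (left out, the last holds). Time passes only in rows, so rows that do not move let the fingers close. It gives the time, the measured TCP pose, the force and the opening at its end, in the units of the state.
- get_obs(): the state, without advancing time (a new reading comes with each control period).
- capture(name): name is "scene" or "side" or "wrist"; returns a dict with "img" (384x512x3 uint8, red, green, blue), "camera_matrix" (3x3 intrinsics, pixels), "origin" and "rotation" of the camera in the world; the wrist camera has in their place "T_tool_cam" (4x4, takes a point from camera to tool coordinates, whose origin is the TCP and whose axes are the tool frame's). Camera axes: x right, y down, z forward; pixel columns grow to the right and rows downward; lengths in m; the calibration is good to about 2 mm. A picture is of the moment at which its call begins: read the wrist's pose just before it. There is no depth.
- arm.sign_off(): hands the job in, once; it reports no verdict.
The state is a dict: "clock": time; "q": joint angles; "qd": joint speeds; "joint_torque": joint torques, N m; "position": TCP position; "eef_rot": TCP orientation; "wrist_force": force on the tool from outside, world axes, zero at the start; "torque": the same for the moment, N m; "grip_width": finger opening in m.
Only numpy, scipy, OpenCV 4.12 (cv2) and the standard library are available. Lean on these libraries where they do the work, as an engineer would, in place of code of your own. Each camera call takes 0.05 s, during which the arm holds its last target.

## Working session

There is one attempt and no reset: what is moved stays moved. The work goes in short steps, Python scripts to look and compute and a shell command to move; the robot and the scene stay as the last step left them, time stands still between calls to the robot, and variables do not carry over. Pictures are saved under pics/ and viewed, and the job is handed in when it is done.

```bash
ls; mkdir -p pics; python3 - <<'E'
from plant import get_obs,capture,arm
import cv2
print(get_obs())
for n in("scene","side","wrist"):
    c=capture(n); cv2.imwrite(f"pics/{n}0.png",c["img"][:,:,::-1]); print({k:v for k,v in c.items() if k!="img"})
E
```

```text
pics
{'clock': 0.0, 'q': array([ 1.05749946e+00,  2.07401297e-01,  1.54292981e+00, -1.36459103e-05,
        1.39349217e+00, -1.50487718e-01]), 'qd': array([-0.00035664, -0.00022845, -0.00014505, -0.00038079, -0.00038471,
        0.0004903 ]), 'joint_torque': array([ 1.33063935e-03, -3.70893610e+01, -2.81409377e+01,  6.98750094e-02,
        3.63009120e-02, -1.27527778e-04]), 'position': array([0.20366692, 0.53683868, 0.19141292]), 'eef_rot': array([ 2.58494575,  1.78365768, -0.00313944]), 'wrist_force': array([0.55067977, 0.3707429 , 0.55375519]), 'torque': array([ 0.02395109,  0.05826081, -0.03746079]), 'grip_width': 0.09399303524157905}
{'camera_matrix': array([[422.14256106,   0.        , 251.13657004],
       [  0.        , 422.14256106, 188.32333976],
       [  0.        ,   0.        ,   1.        ]]), 'origin': array([0.50458258, 0.45403075, 1.05041961]), 'rotation': array([-0.07835171, -3.05037443,  0.73818699])}
{'camera_matrix': array([[465.97121232,   0.        , 260.25108969],
       [  0.        , 465.97121232, 186.53649366],
       [  0.        ,   0.        ,   1.        ]]), 'origin': array([0.78540713, 0.69275406, 1.22801011]), 'rotation': array([-0.58993657, -2.83325143,  0.86592602])}
{'camera_matrix': array([[295.34101651,   0.        , 254.07296314],
       [  0.        , 295.34101651, 188.9011727 ],
       [  0.        ,   0.        ,   1.        ]]), 'T_tool_cam': array([[ 9.99999527e-01,  8.70640421e-04,  4.33160587e-04,
         4.30587734e-04],
       [-9.47951475e-04,  9.72103023e-01,  2.34552369e-01,
        -6.76814918e-02],
       [-2.16865943e-04, -2.34552668e-01,  9.72103389e-01,
        -1.91655059e-01],
       [ 0.00000000e+00,  0.00000000e+00,  0.00000000e+00,
         1.00000000e+00]])}
```

View pics/scene0.png

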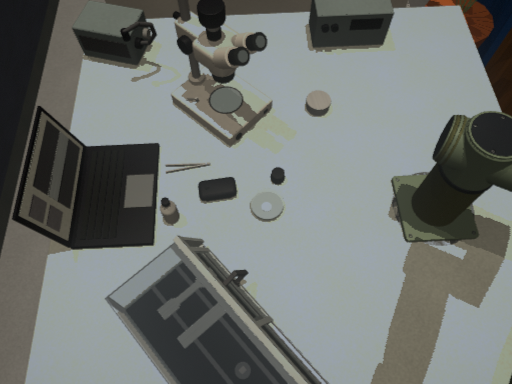

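View pics/side0.png

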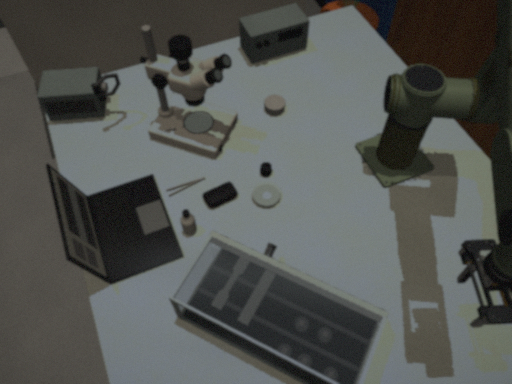

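View pics/wrist0.png

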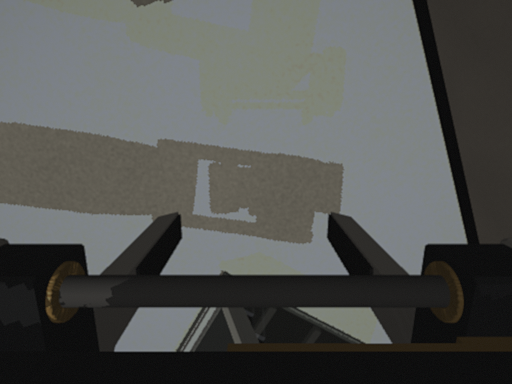

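```bash
cat > h.py <<'E'
import numpy as np,cv2
from scipy.spatial.transform import Rotation as R
from plant import get_obs,capture,arm
def P(c):
    if "origin" in c: return np.array(c["origin"]),R.from_rotvec(c["rotation"]).as_matrix()
    o=get_obs();Rt=R.from_rotvec(o["eef_rot"]).as_matrix();T=c["T_tool_cam"]
    return o["position"]+Rt@T[:3,3],Rt@T[:3,:3]
def ray(c,uv,z):
    o,Rm=P(c);K=c["camera_matrix"]
    d=Rm@np.linalg.solve(K,[uv[0],uv[1],1]);return o+d*(z-o[2])/d[2]
def proj(c,p):
    o,Rm=P(c);x=(np.atleast_2d(p)-o)@Rm;K=c["camera_matrix"];y=x@K.T;return y[:,:2]/y[:,2:]
def crop(c,x0,y0,w,h,s,f,gain=1.):
    im=c["img"][y0:y0+h,x0:x0+w,::-1];im=cv2.convertScaleAbs(im,alpha=gain)
    cv2.imwrite(f,cv2.resize(im,None,fx=s,fy=s,interpolation=cv2.INTER_CUBIC))
E
python3 - <<'E'
from h import *
c=capture("scene");crop(c,100,220,220,164,3.6,"pics/s1.png",1.5);crop(c,160,0,140,150,4,"pics/s2.png",1.3)
c=capture("side");crop(c,160,225,235,159,3.4,"pics/d1.png",1.8);crop(c,140,20,130,145,4,"pics/d2.png",1.5)
E
```

```text
(no output)
```

View pics/s1.png

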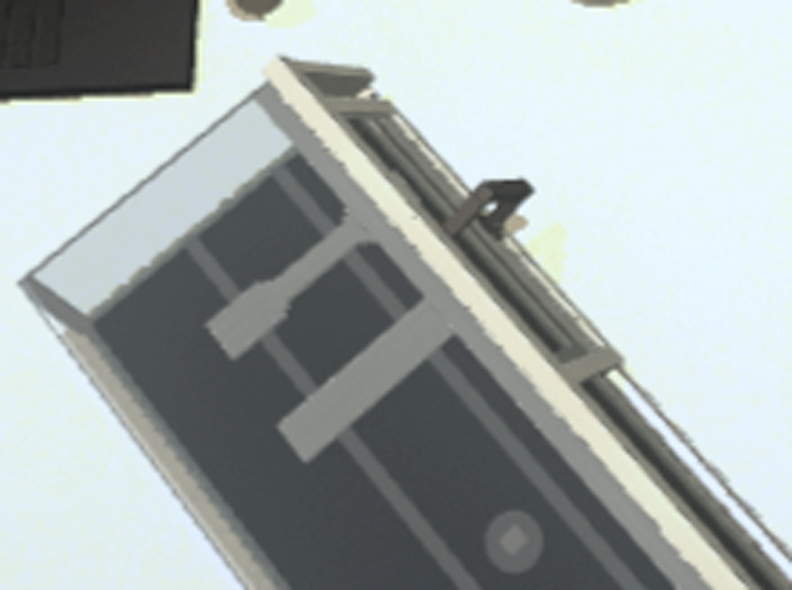

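View pics/s2.png

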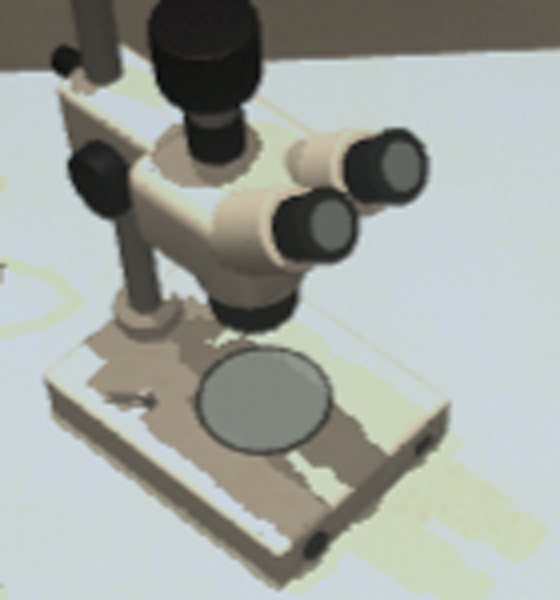

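View pics/d1.png

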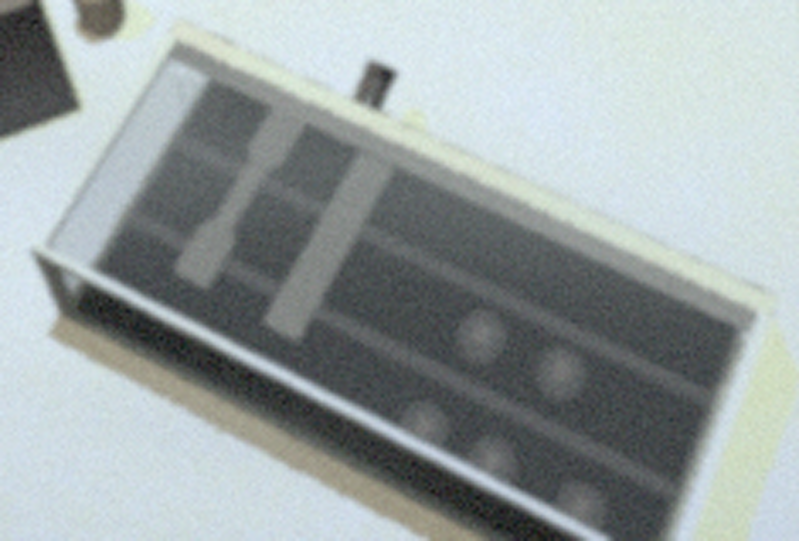

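View pics/d2.png

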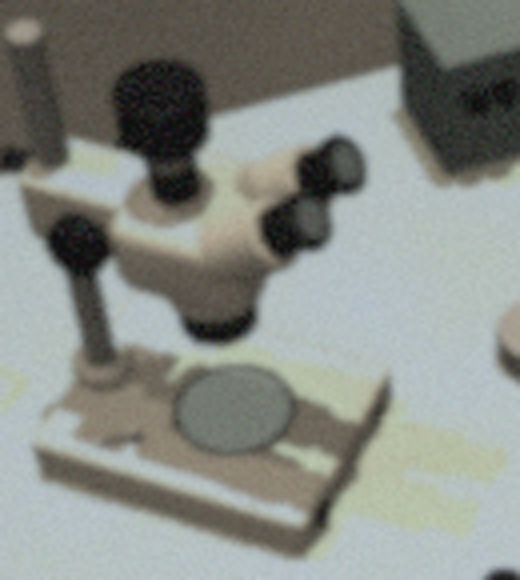

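```bash
cat >> h.py <<'E'
def W(pose,p):
    x,y,a=pose;p=np.atleast_2d(np.array(p,float));c,s=np.cos(a),np.sin(a)
    return np.c_[x+c*p[:,0]-s*p[:,1],y+s*p[:,0]+c*p[:,1],p[:,2]]
E
cat > fit.py <<'E'
from h import *
from scipy.optimize import least_squares
S=capture("scene");D=capture("side")
def s1(u,v):return (u/3.6+100,v/3.6+220)
def d1(u,v):return (u/3.4+160,v/3.4+225)
def s2(u,v):return (u/4+160,v/4)
def d2(u,v):return (u/4+140,v/4+20)
for nm,p,z in (("hdr R",s1(282,57),.16),("back R",s1(22,283),.16)): print(nm,ray(S,p,z))
for nm,p,z in (("hdr R",d1(178,28),.16),("back R",d1(40,250),.16),("hdr L",d1(772,292),.16)): print(nm,ray(D,p,z))
print("stage",ray(S,s2(264,400),.045),ray(D,d2(235,409),.045))
print("scope corners",ray(S,s2(283,558),.045),ray(S,s2(448,405),.045),ray(S,s2(47,380),.045))
print("scope corners D",ray(D,d2(305,525),.045),ray(D,d2(388,375),.045),ray(D,d2(38,445),.045))
for nm,p in (("waist back",s1(222,342)),("blank back",s1(292,445))): print(nm,ray(S,p,.028))
for nm,p in (("waist back",d1(195,278)),("blank back",d1(286,328))): print(nm,ray(D,p,.028))
E
python3 fit.py
```

```text
hdr R [0.65985777 0.1076311  0.16      ]
back R [0.80724935 0.24001576 0.16      ]
hdr R [0.66808726 0.11710133 0.16      ]
back R [0.81745814 0.2434879  0.16      ]
hdr L [0.3639434  0.47363226 0.16      ]
stage [ 0.54966195 -0.36430207  0.045     ] [ 0.55072127 -0.36101267  0.045     ]
scope corners [ 0.53923589 -0.22174432  0.045     ] [ 0.41217764 -0.35176071  0.045     ] [ 0.71337526 -0.39271576  0.045     ]
scope corners D [ 0.54024434 -0.22075688  0.045     ] [ 0.41781291 -0.34548693  0.045     ] [ 0.7142222  -0.38858825  0.045     ]
waist back [0.7163595 0.2536965 0.028    ]
blank back [0.66866403 0.32012923 0.028     ]
waist back [0.71769453 0.25776566 0.028     ]
blank back [0.66776243 0.3223211  0.028     ]
```

```bash
cat >> fit.py <<'E'
obs=[(S,s1(282,57),(-.0746,-.24,.16)),(S,s1(22,283),(.125,-.24,.16)),(D,d1(178,28),(-.0746,-.24,.16)),(D,d1(40,250),(.125,-.24,.16)),(D,d1(772,292),(-.0746,.24,.16))]
f=lambda q:np.concatenate([(proj(c,W(q,m))[0]-p) for c,p,m in obs])
r=least_squares(f,[.6,.3,.7]);q=r.x;print(q,np.degrees(q[2]),r.fun.round(1))
a=np.radians(25)
segs={'top':[(-.0746,-.24,.16),(.125,-.24,.16),(.125,.24,.16),(-.0746,.24,.16),(-.0746,-.24,.16)],
'base':[(-.125,-.24,0),(.125,-.24,0),(.125,.24,0),(-.125,.24,0),(-.125,-.24,0)],
'b1':[(-.045,-.23,.018),(-.045,.23,.018)],'b2':[(.03,-.23,.018),(.03,.23,.018)],
'h':[(-.139-.04*np.sin(a),-.116,.101-.04*np.cos(a)),(-.139+.04*np.sin(a),-.116,.101+.04*np.cos(a))],
'sill':[(-.116,-.23,.03),(-.116,0,.03)]}
for c,n,cr in((S,"s",(100,220,220,164,3.6)),(D,"d",(160,225,235,159,3.4))):
    x0,y0,w,h,s=cr;im=cv2.convertScaleAbs(c["img"][y0:y0+h,x0:x0+w,::-1],alpha=1.6);im=cv2.resize(im,None,fx=s,fy=s)
    for k,v in segs.items():
        pp=((proj(c,W(q,v))-[x0,y0])*s).round().astype(int)
        cv2.polylines(im,[pp.reshape(-1,1,2)],False,(0,0,255) if k!='h' else (255,0,0),1)
    cv2.imwrite(f"pics/ov_{n}.png",im)
E
python3 fit.py|tail -2
```

```text
blank back [0.66776243 0.3223211  0.028     ]
[0.56572815 0.34184216 0.69988981] 40.100732210549396 [-1.6  1.2 -4.1 -0.4  0.8 -2.8  0.  -2.   4.5 -0.2]
```

View pics/ov_s.png

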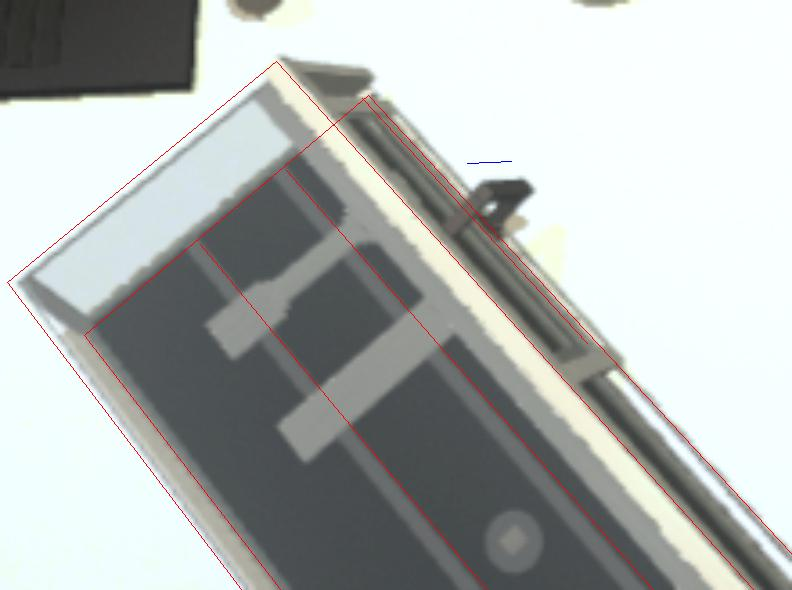

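View pics/ov_d.png

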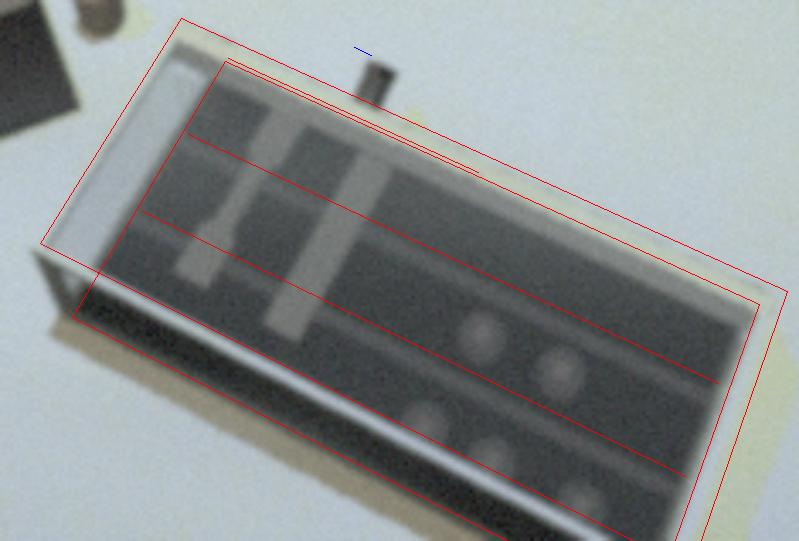

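```bash
python3 - <<'E'
s=open('fit.py').read()
a,b=s.split("obs=[");b=b.split("a=np.radians(25)")[1]
mid='''
L=[(S,s1(285,165),-.045),(S,s1(345,240),-.045),(S,s1(470,383),-.045),(S,s1(640,585),-.045),(S,s1(195,245),.03),(S,s1(330,412),.03),(S,s1(475,585),.03),
(D,d1(185,145),-.045),(D,d1(320,212),-.045),(D,d1(705,398),-.045),(D,d1(135,222),.03),(D,d1(340,325),.03),(D,d1(675,492),.03)]
obs=[(S,s1(282,57),(-.0746,-.235,.16)),(S,s1(22,283),(.125,-.235,.16)),(D,d1(178,28),(-.0746,-.235,.16)),(D,d1(40,250),(.125,-.235,.16)),(D,d1(772,292),(-.0746,.235,.16))]
def loc(q,p):
    c,s_=np.cos(q[2]),np.sin(q[2]);d=p[:2]-q[:2];return np.array([c*d[0]+s_*d[1],-s_*d[0]+c*d[1]])
f=lambda q:np.array([loc(q,ray(c,p,.018))[0]-x for c,p,x in L]+[.5*(loc(q,ray(c,p,.16))-m[:2])[1] for c,p,m in obs])
r=least_squares(f,[.6,.3,.7]);q=r.x;print(q,np.degrees(q[2]));print((1e3*r.fun).round(1))
for c,p in ((S,s1(222,342)),(S,s1(292,445)),(D,d1(195,278)),(D,d1(286,328))): print("bar back",loc(q,ray(c,p,.028)).round(4))
for c,p in ((S,s1(282,57)),(S,s1(22,283)),(D,d1(178,28)),(D,d1(40,250)),(D,d1(772,292))): print("top",loc(q,ray(c,p,.16)).round(4))
a=np.radians(25)
'''
open('fit.py','w').write(a+mid+b)
E
python3 fit.py|tail -12
```

```text
[0.57302119 0.34467259 0.68665749] 39.342576326854314
[-6.4 -4.4 -6.1 -5.3 -1.4 -1.9 -4.8  5.2  6.   4.5  6.   5.3  3.4 -1.7
  2.8 -0.6  0.9 -1.4]
bar back [ 0.0532 -0.1612]
bar back [ 0.0584 -0.0796]
bar back [ 0.0568 -0.1589]
bar back [ 0.0591 -0.0773]
top [-0.0831 -0.2384]
top [ 0.1148 -0.2294]
top [-0.0707 -0.2363]
top [ 0.1249 -0.2332]
top [-0.0799  0.2323]
```

View pics/ov_s.png

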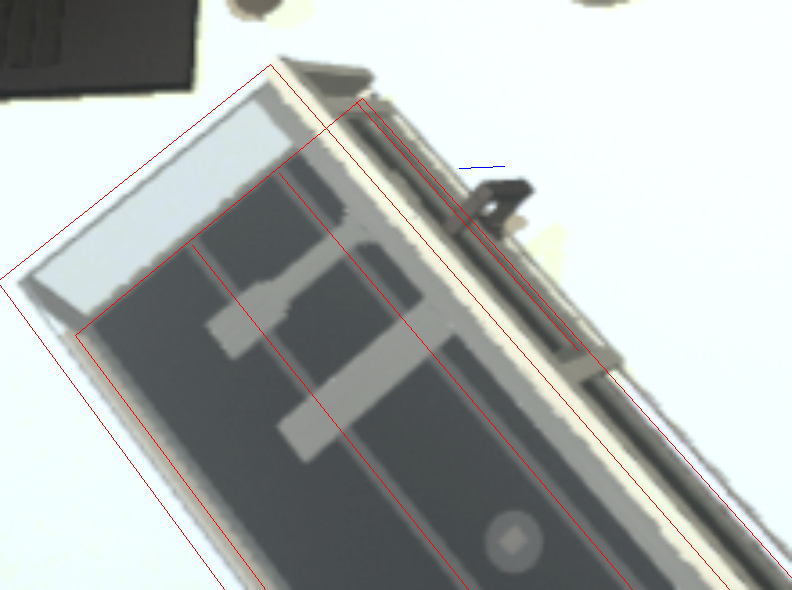

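View pics/ov_d.png

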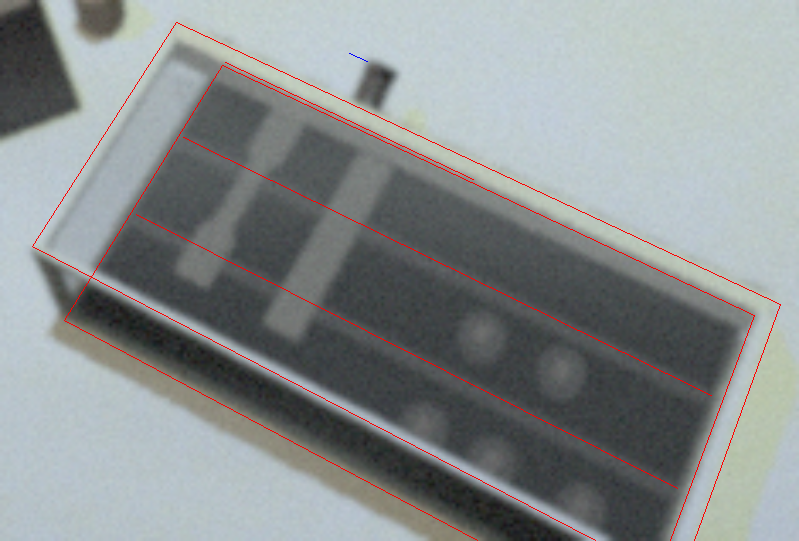

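```bash
python3 -m inch '[1,0.02,-0.04,0.02,0,0,7.5, 1,0.035,-0.06,0.01,0,0,7.5, 1,0.035,-0.06,0.01,0,0,7.5, 1,0.035,-0.06,0.01,0,0,7.5, 1,0.035,-0.06,0,0,0,7.5, 1,0.035,-0.06,0,0,0,7.5, 1,0.035,-0.06,0,0,0,7.5, 1,0.035,-0.06,0,0,0,7.5]' 20; python3 -m inch '[1,0.02,-0.02,0,6,-7.2,0, 1,0,0,0,6,-7.2,0, 1,0,0,0,5.75,-7.2,0,1,0,0,0,0,0,0]'; python3 - <<'E'
from h import *
o=get_obs();print(o["clock"],o["position"],o["q"]);print(R.from_rotvec(o["eef_rot"]).as_matrix().round(3))
c=capture("wrist");cv2.imwrite("pics/w1.png",cv2.resize(cv2.convertScaleAbs(c["img"][:,:,::-1],alpha=1.3),(768,576)))
E
```

```text
clock: 1.55
position: [0.4444, 0.1195, 0.2397]
eef_rot: [1.341, 2.84, 0.002]
wrist_force: [0.5, -0.0, -1.1]
grip_width: 0.0175
clock: 2.05
position: [0.4608, 0.1, 0.2366]
eef_rot: [1.237, 2.587, 0.643]
wrist_force: [0.1, 0.5, 0.3]
grip_width: 0.0006
2.05 [0.46077964 0.09997459 0.23664903] [-0.2771603  -0.36247649  2.06229748  0.42673512  1.18512415 -2.63814912]
[[-0.629  0.689  0.359]
 [ 0.777  0.555  0.296]
 [ 0.005  0.466 -0.885]]
```

View pics/w1.png

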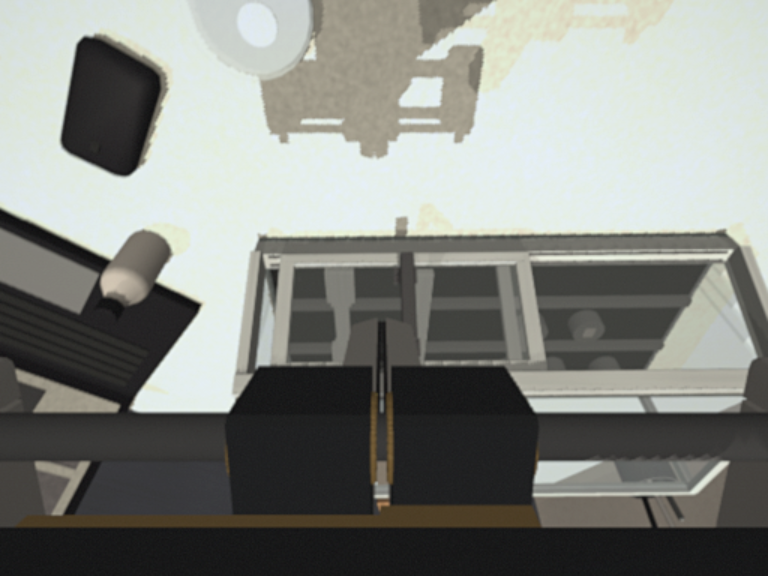

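```bash
cat > ov.py <<'E'
from h import *
a=np.radians(25)
def ov(c,q,ajar,f,g=1.3,s=1.5,extra={}):
    im=cv2.resize(cv2.convertScaleAbs(c["img"][:,:,::-1],alpha=g),None,fx=s,fy=s)
    segs={'top':[(.125,-.235,.16),(-.0746,-.235,.16),(-.0746,.235,.16),(.125,.235,.16)],'hl':[(-.083,-.23,.142),(-.083,.23,.142)],
    'b1':[(-.045,-.23,.018),(-.045,.23,.018)],'b2':[(.03,-.23,.018),(.03,.23,.018)],
    'h':[(-.139-.04*np.sin(a),-.116+ajar,.101-.04*np.cos(a)),(-.139+.04*np.sin(a),-.116+ajar,.101+.04*np.cos(a))],
    'sill':[(-.125,.24,.03),(-.125,-.24,.03),(-.107,-.24,.03),(-.107,.24,.03)],'base':[(-.125,-.24,0),(-.125,.24,0)]}
    segs.update(extra)
    for k,v in segs.items():
        pp=(proj(c,W(q,v))*s).round().astype(int)
        cv2.polylines(im,[pp.reshape(-1,1,2)],False,(0,0,255) if k!='h' else (255,0,0),1)
    cv2.imwrite(f,im)
E
python3 - <<'E'
from ov import *
c=capture("wrist");ov(c,(.573,.3447,.6867),0,"pics/wo1.png")
E
```

```text
(no output)
```

View pics/wo1.png

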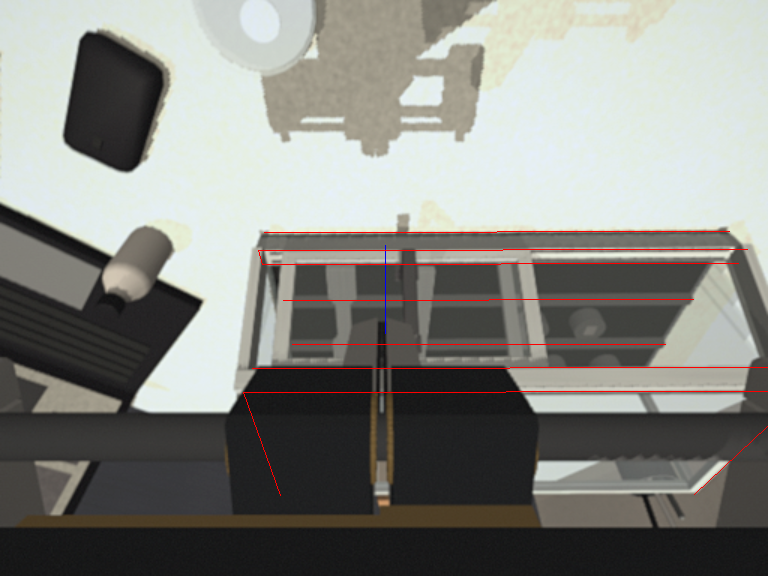

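```bash
cat >> h.py <<'E'
Q=(.573,.3447,.6867)
SC=(.550,-.3625,np.radians(-44.3))
def go(local,frame=Q):
    o=get_obs();t=W(frame,local)[0];d=t-o["position"];c,s=np.cos(frame[2]),np.sin(frame[2]);e=o["position"]-np.array([*frame[:2],0])
    print("local now",np.array([c*e[0]+s*e[1],-s*e[0]+c*e[1],e[2]]).round(4),"delta",d.round(4),"clk",o["clock"],"F",o["wrist_force"].round(1))
E
python3 - <<'E'
from h import *
go((-.17,-.155,.15));go((-.142,-.155,.107));go((-.142,.0905,.107))
print(W(Q,[(0,0,0)]),"dir y *.2455",W((0,0,Q[2]),[(0,.2455,0)]))
E
```

```text
local now [-0.2388 -0.1196  0.2402] delta [ 0.0756  0.0162 -0.0902] clk 2.15 F [ 0.4 -0.1 -0.5]
local now [-0.2388 -0.1196  0.2402] delta [ 0.0973  0.034  -0.1332] clk 2.15 F [ 0.4 -0.1 -0.5]
local now [-0.2388 -0.1196  0.2402] delta [-0.0584  0.2238 -0.1332] clk 2.15 F [ 0.4 -0.1 -0.5]
[[0.573  0.3447 0.    ]] dir y *.2455 [[-0.1556442   0.18985556  0.        ]]
```

```bash
python3 -m inch '[1,0.025,0.005,-0.03,0,0,0, 1,0.025,0.005,-0.03,0,0,0, 1,0.025,0.006,-0.03,0,0,0, 1,0.01,0.009,-0.022,0,0,0, 1,0.012,0.009,-0.021,0,0,0, 1,0,0,0,0,0,0]'; python3 - <<'E'
from h import *
go((-.142,-.155,.107));go((-.142,.0905,.107));
c=capture("wrist");cv2.imwrite("pics/w2.png",cv2.resize(cv2.convertScaleAbs(c["img"][:,:,::-1],alpha=1.3),(768,576)))
E
```

```text
clock: 2.9
position: [0.5612, 0.1375, 0.1052]
eef_rot: [1.224, 2.593, 0.644]
wrist_force: [0.3, -0.3, -0.2]
grip_width: 0.0006
local now [-0.1405 -0.1528  0.1052] delta [ 0.0003 -0.0027  0.0018] clk 2.9 F [ 0.3 -0.3 -0.2]
local now [-0.1405 -0.1528  0.1052] delta [-0.1554  0.1872  0.0018] clk 2.9 F [ 0.3 -0.3 -0.2]
```

View pics/w2.png

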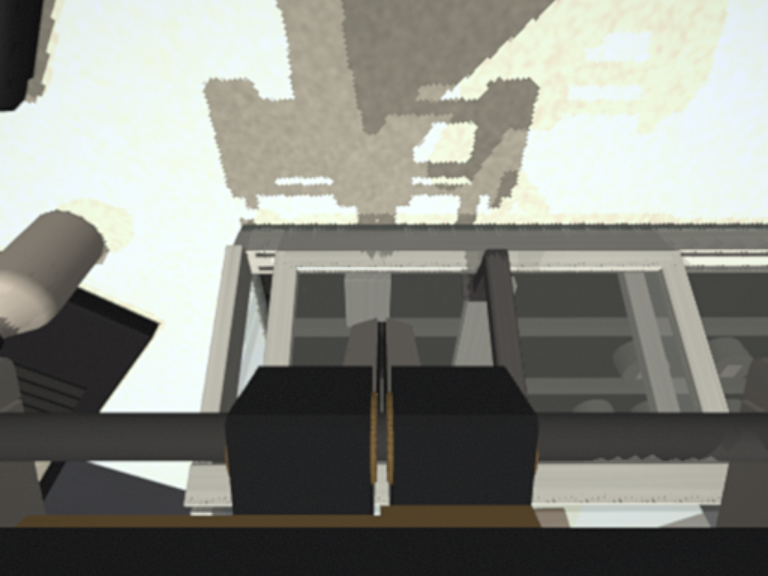

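```bash
python3 -m inch '[1,-0.01,0.012,0,0,0,0, 1,-0.01,0.012,0,0,0,0, 1,-0.0127,0.0155,0,0,0,0, 1,-0.019,0.0232,0,0,0,0, 1,-0.019,0.0232,0,0,0,0, 1,-0.019,0.0232,0,0,0,0, 1,-0.019,0.0232,0,0,0,0, 1,-0.019,0.0232,0,0,0,0]'; python3 - <<'E'
from h import *
go((-.142,.0905,.107));
c=capture("wrist");cv2.imwrite("pics/w3.png",cv2.resize(cv2.convertScaleAbs(c["img"][:,:,::-1],alpha=1.3),(768,576)))
E
```

```text
clock: 3.95
position: [0.4315, 0.2918, 0.1072]
eef_rot: [1.227, 2.586, 0.647]
wrist_force: [-0.8, 1.2, 0.3]
grip_width: 0.0007
local now [-0.143   0.0488  0.1072] delta [-0.0257  0.0328 -0.0002] clk 3.95 F [-0.8  1.2  0.3]
```

View pics/w3.png

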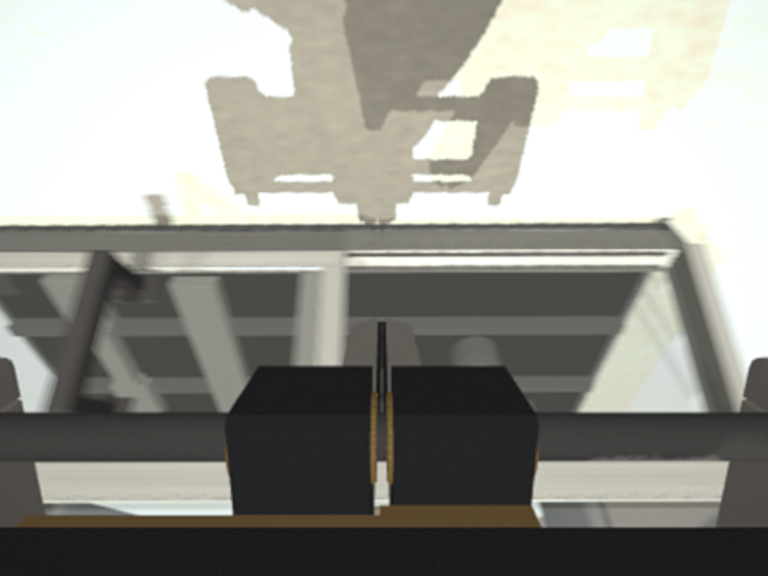

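```bash
python3 - <<'E'
from h import *
c=capture("wrist");o=get_obs()
T=c["T_tool_cam"];Rt=R.from_rotvec(o["eef_rot"]).as_matrix();K=c["camera_matrix"]
P0=np.array([0.5612,0.1375,0.1052]);R0=R.from_rotvec([1.224,2.593,.644]).as_matrix()
P1=np.array([0.4315,0.2918,0.1072]);R1=R.from_rotvec([1.227,2.586,.647]).as_matrix()
def pm(P,Rr):
    Rc=Rr@T[:3,:3];t=P+Rr@T[:3,3];return K@np.c_[Rc.T,-Rc.T@t]
M0,M1=pm(P0,R0),pm(P1,R1)
for a,b in (((497,250),(105,255)),((515,390),(64,390)),((507,330),(84,330)),((345,322),(0,0))):
    if b==(0,0):continue
    X=cv2.triangulatePoints(M0,M1,np.array(a,float)/1.5,np.array(b,float)/1.5);X=(X[:3]/X[3]).ravel()
    d=X-[Q[0],Q[1],0];c_,s_=np.cos(Q[2]),np.sin(Q[2]);print(X.round(4),"local",(c_*d[0]+s_*d[1]).round(4),(-s_*d[0]+c_*d[1]).round(4),X[2].round(4))
E
```

```text
[0.5141 0.1759 0.0632] local -0.1526 -0.0932 0.0632
[0.5355 0.1935 0.1275] local -0.1249 -0.0932 0.1275
[0.5273 0.1871 0.1008] local -0.1352 -0.0929 0.1008
```

```bash
python3 - <<'E'
from h import *
print(get_obs()["wrist_force"],get_obs()["clock"])
c=capture("scene");crop(c,150,180,200,150,4,"pics/s3.png",1.4)
c=capture("wrist");cv2.imwrite("pics/w4.png",cv2.resize(cv2.convertScaleAbs(c["img"][:,:,::-1],alpha=1.3),(768,576)))
E
```

```text
[ 0.32516064 -0.26409147  0.47587762] 4.05
```

View pics/s3.png

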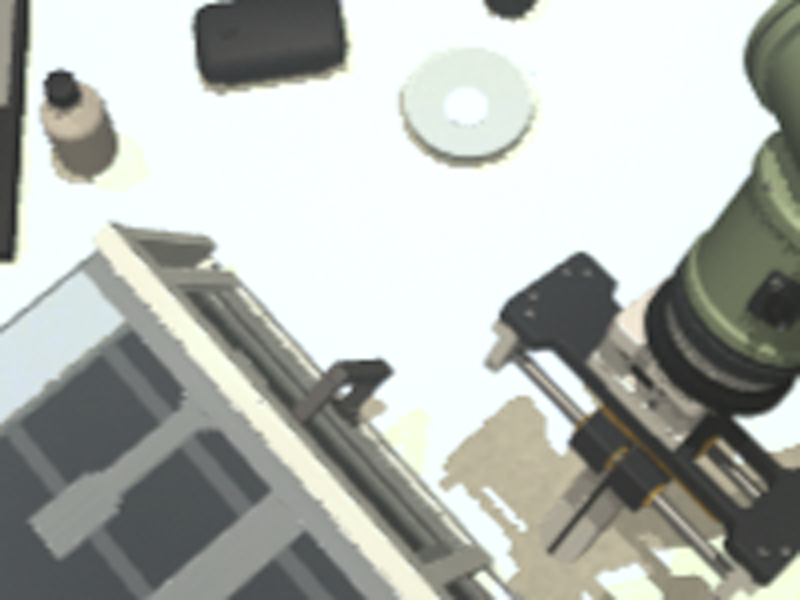

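View pics/w4.png

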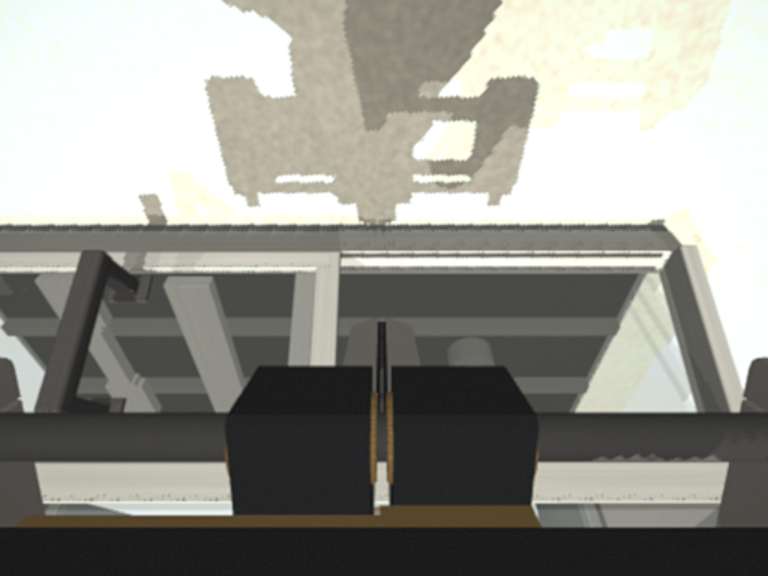

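```bash
python3 - <<'E'
from h import *
o=get_obs();Rt=R.from_rotvec(o["eef_rot"]).as_matrix();tip=o["position"]+.019*Rt[:,2]
print(o["position"],tip);S=capture("scene");D=capture("side")
print(proj(S,[o["position"],tip]),proj(D,[o["position"],tip]),o["q"])
crop(D,180,200,240,160,3.3,"pics/d3.png",1.6)
print((proj(D,[tip])-[180,200])*3.3)
# handle in world
print((proj(D,[[.5141,.1759,.0632],[.5355,.1935,.1275]])-[180,200])*3.3,(proj(S,[[.5141,.1759,.0632],[.5355,.1935,.1275]])-[150,180])*4)
E
```

```text
[0.43232753 0.29135407 0.10699461] [0.43922528 0.29702882 0.09022505]
[[284.95490317 319.05429065]
 [281.5704041  323.26737679]] [[322.28510113 265.26072969]
 [320.25230158 270.73561657]] [ 0.30353864 -0.12000244  2.17122394  0.29477837  0.65295014 -2.14948528]
[[462.83259521 233.42753468]]
[[313.04316659 156.6748346 ]
 [299.99651358 148.21879651]] [[381.60712834 377.02058957]
 [342.03146579 378.12261512]]
```

View pics/d3.png

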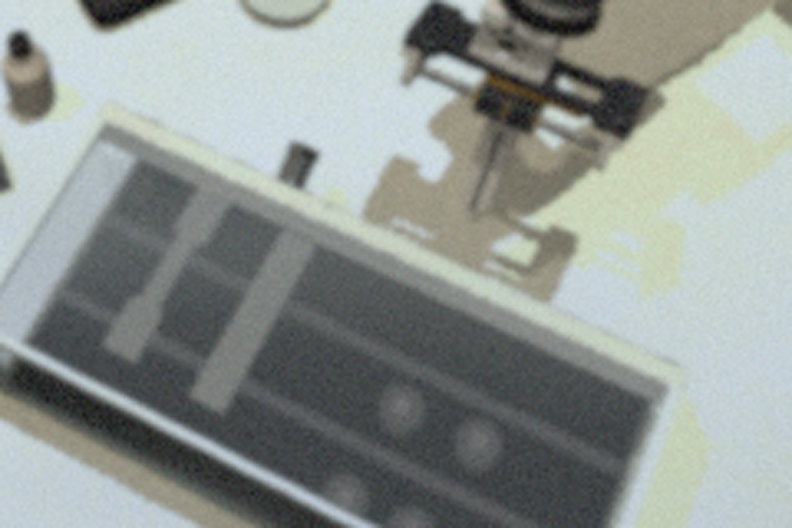

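```bash
python3 - <<'E'
from h import *
S=capture("scene");D=capture("side")
def pm(c):
    o,Rc=P(c);return c["camera_matrix"]@np.c_[Rc.T,-Rc.T@o]
def tri(a,b):
    X=cv2.triangulatePoints(pm(S),pm(D),np.array(a,float),np.array(b,float));X=(X[:3]/X[3]).ravel()
    e=max(np.abs(proj(S,X)[0]-a).max(),np.abs(proj(D,X)[0]-b).max())
    d=X-[Q[0],Q[1],0];c_,s_=np.cos(Q[2]),np.sin(Q[2]);return X.round(4),"local",(c_*d[0]+s_*d[1]).round(4),(-s_*d[0]+c_*d[1]).round(4),"err",e.round(2)
print("tip",tri((553/4+150,550/4+180),(475/3.3+180,210/3.3+200)))
# body upper-left plate corner
print("handle top", tri((150+350/4,180+362/4),(180+303/3.3,200+148/3.3)))
print("header R corner", tri((150+110/4,180+226/4),(180+105/3.3,200+107/3.3)))
E
```

```text
tip (array([0.4247, 0.2875, 0.1024]), 'local', np.float64(-0.151), np.float64(0.0498), 'err', np.float64(0.07))
handle top (array([0.5295, 0.1812, 0.1049]), 'local', np.float64(-0.1373), np.float64(-0.0988), 'err', np.float64(1.34))
header R corner (array([0.6659, 0.0997, 0.1341]), 'local', np.float64(-0.0835), np.float64(-0.2484), 'err', np.float64(0.25))
```

```bash
python3 - <<'E'
from h import *
print(arm.tips_ahead,[a for a in dir(arm) if a[0]!='_'])
w=capture("wrist");T=w["T_tool_cam"]
x=(np.array([[0,0,0],[0,0,.019],[0,.008,.019],[0,-.008,.019],[0,.008,0],[0,-.008,0]])-T[:3,3])@T[:3,:3];y=x@w["camera_matrix"].T;print(1.5*y[:,:2]/y[:,2:])
crop(w,200,190,110,70,7,"pics/w5.png",2.5)
E
```

```text
0.019 ['PlanningError', 'sign_off', 'tips_ahead']
[[380.24134199 328.77157842]
 [380.29536791 316.00900582]
 [380.28927265 331.22406754]
 [380.30156786 300.53262388]
 [380.23519211 345.24712953]
 [380.24760723 311.98694936]]
```

View pics/w5.png

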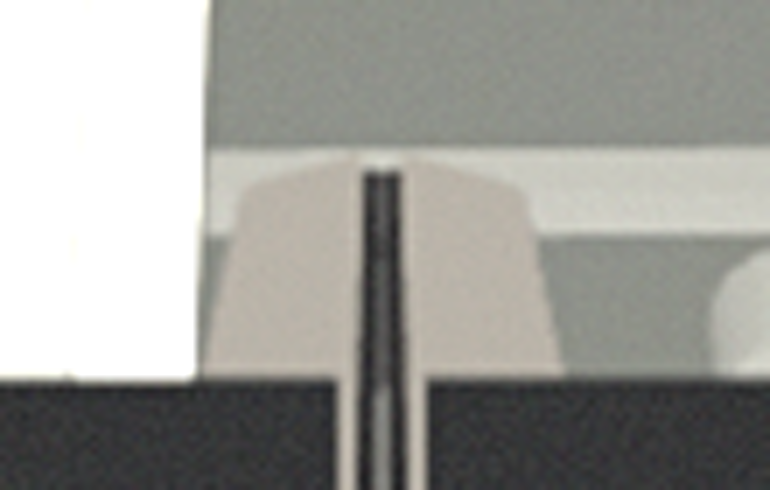

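```bash
python3 -m inch '[1,-0.011,-0.009,0.027,0,0,0, 1,0.031,-0.039,0,0,0,0, 1,0.032,-0.039,0,0,0,0, 1,0.032,-0.039,0,0,0,0, 1,0.032,-0.038,0,0,0,0, 1,0.008,0.0065,-0.02,0,0,0, 1,0.008,0.0065,-0.02,0,0,0, 1,0,0,0,0,0,0]'; python3 - <<'E'
from h import *
go((-.134,-.15,.094))
E
```

```text
clock: 5.4
position: [0.5638, 0.1393, 0.0912]
eef_rot: [1.231, 2.59, 0.644]
wrist_force: [-0.5, -0.6, 0.4]
grip_width: 0.0005
local now [-0.1374 -0.153   0.0912] delta [0.0007 0.0045 0.0028] clk 5.4 F [-0.5 -0.6  0.4]
```

```bash
python3 -m inch '[1,-0.013,0.0155,0,0,0,0, 1,-0.013,0.0155,0,0,0,0, 1,-0.013,0.0155,0,0,0,0,1,-0.013,0.0155,0,0,0,0]'; python3 - <<'E'
from h import *
go((-.134,.0905,.094))
c=capture("wrist");cv2.imwrite("pics/w6.png",cv2.resize(cv2.convertScaleAbs(c["img"][:,:,::-1],alpha=1.3),(768,576)))
E
```

```text
clock: 5.9
position: [0.5125, 0.2022, 0.0946]
eef_rot: [1.225, 2.585, 0.645]
wrist_force: [0.6, -2.6, -0.2]
grip_width: 0.0002
local now [-0.1371 -0.0718  0.0946] delta [-0.1005  0.1275 -0.0006] clk 5.9 F [ 0.6 -2.6 -0.2]
```

View pics/w6.png

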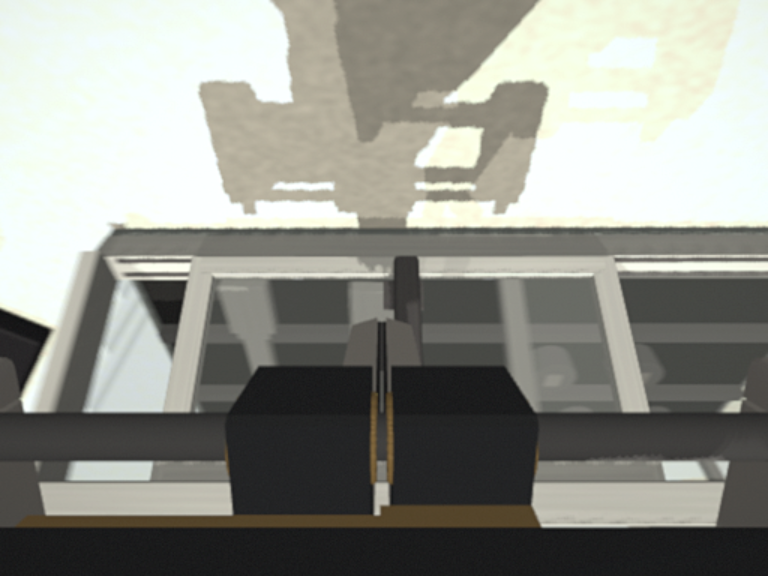

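```bash
python3 -m inch '[1,-0.019,0.0232,0,0,0,0, 1,-0.019,0.0232,0,0,0,0, 1,-0.019,0.0232,0,0,0,0, 1,-0.019,0.0232,0,0,0,0,1,-0.016,0.0193,0,0,0,0,1,-0.011,0.0133,0,0,0,0,1,0,0,0,0,0,0]'; python3 - <<'E'
from h import *
go((-.19,.02,.2))
c=capture("wrist");cv2.imwrite("pics/w7.png",cv2.resize(cv2.convertScaleAbs(c["img"][:,:,::-1],alpha=1.3),(768,576)))
E
```

```text
clock: 6.82
position: [0.4087, 0.3282, 0.094]
eef_rot: [1.223, 2.589, 0.647]
wrist_force: [0.8, 0.1, -0.8]
grip_width: 0.0002
local now [-0.1375  0.0914  0.094 ] delta [ 0.0047 -0.0885  0.106 ] clk 6.825 F [ 0.8  0.1 -0.8]
```

View pics/w7.png

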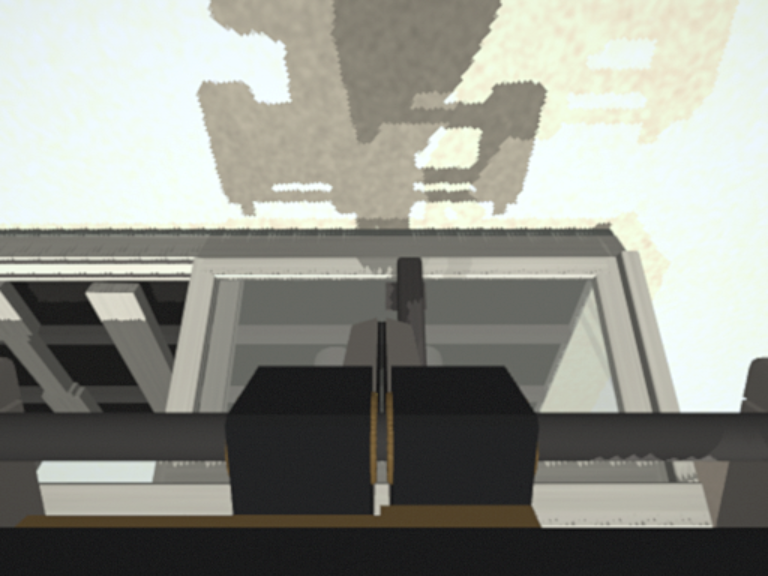

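```bash
python3 -m inch '[1,-0.0168,-0.0267,0.045,0,0,0, -0.2,0.0271,-0.0402,0.0042,0,0,0, -0.2,0.0271,-0.0402,0.0042,0,0,0, -0.2,0.0271,-0.0402,0.0042,0,0,0, -0.2,0.0271,-0.0402,0.0042,0,0,0, -0.2,0.0271,-0.0402,0.0042,0,0,0,-0.2,0,0,0,0,0,0,-0.2,0,0,0,0,0,0]'; python3 - <<'E'
from ov import *
go((-.19,-.16,.16))
c=capture("wrist");b=lambda z,x0=-.103:[(x0,-.175,z),(x0,-.145,z),(x0+.16,-.145,z),(x0+.16,-.175,z),(x0,-.175,z)]
ov(c,Q,.22,"pics/w8.png",extra={'bar':b(.028)})
E
```

```text
clock: 7.88
position: [0.5281, 0.0993, 0.159]
eef_rot: [1.229, 2.587, 0.645]
wrist_force: [-0.3, -0.1, -0.6]
grip_width: 0.0565
local now [-0.1904 -0.1613  0.159 ] delta [-0.0006  0.0013  0.001 ] clk 7.875 F [-0.3 -0.1 -0.6]
```

View pics/w8.png

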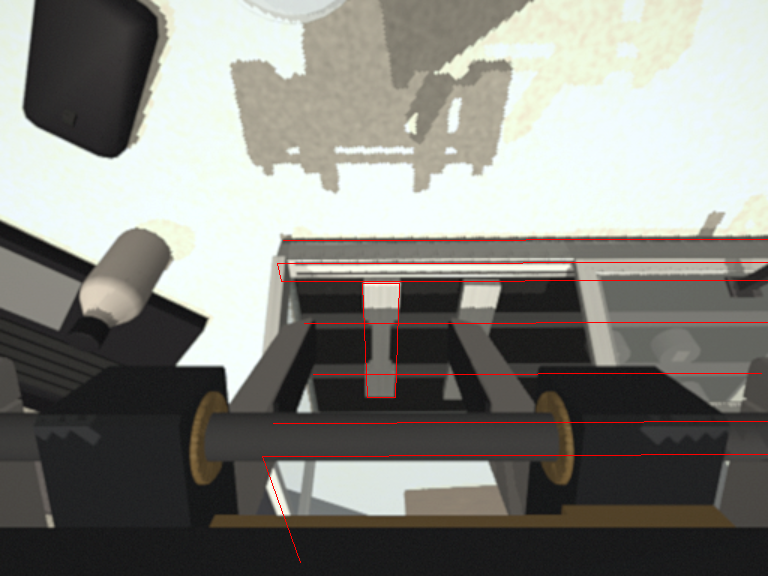

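```bash
python3 - <<'E'
from h import *
c=capture("wrist")
crop(c,170,170,170,110,4.6,"pics/w9.png",2)
T=c["T_tool_cam"]
for z in(.019,0,-.02):
  x=(np.array([[-.028,-.008,z],[.028,-.008,z],[.028,.008,z],[.0405,-.008,z]])-T[:3,3])@T[:3,:3];y=x@c["camera_matrix"].T;print(z,((y[:,:2]/y[:,2:]-170)*4.6).round())
E
```

```text
0.019 [[210. 140.]
 [558. 140.]
 [555. 234.]
 [636. 140.]]
0 [[194. 175.]
 [574. 175.]
 [571. 277.]
 [659. 175.]]
-0.02 [[173. 219.]
 [594. 220.]
 [590. 331.]
 [688. 220.]]
```

View pics/w9.png

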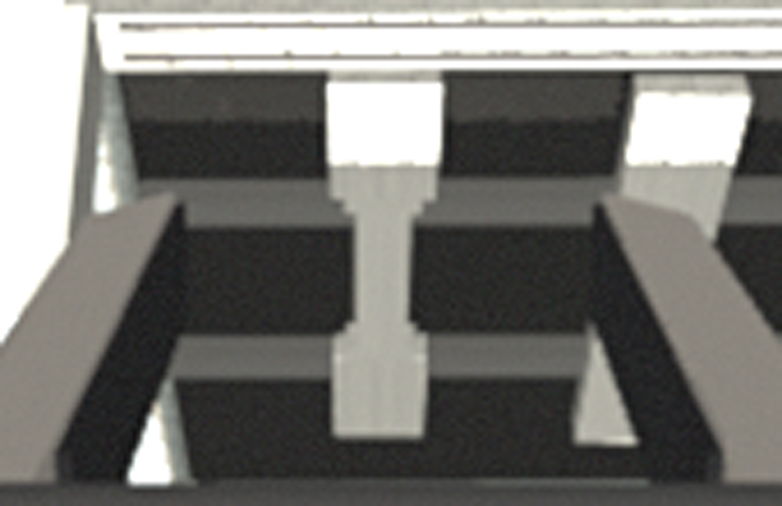

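```bash
python3 -m inch '[-0.2,-0.027,-0.022,-0.02,0,0,0, -0.2,-0.027,-0.022,-0.03,0,0,0, -0.2,0,0,-0.03,0,0,0, -0.2,0,0,-0.03,0,0,0,-0.2,0,0,-0.01,0,0,0,-0.2,0,0,0,0,0,0]'; python3 - <<'E'
from h import *
go((-.26,-.16,.03))
c=capture("wrist");crop(c,0,0,512,384,1.5,"pics/w10.png",1.4)
E
```

```text
clock: 8.72
position: [0.4803, 0.0838, 0.0559]
eef_rot: [1.279, 2.587, 0.573]
wrist_force: [0.5, -0.9, 0.1]
grip_width: 0.0564
local now [-0.2371 -0.143   0.0559] delta [-0.0069 -0.0277 -0.0259] clk 8.725 F [ 0.5 -0.9  0.1]
```

View pics/w10.png

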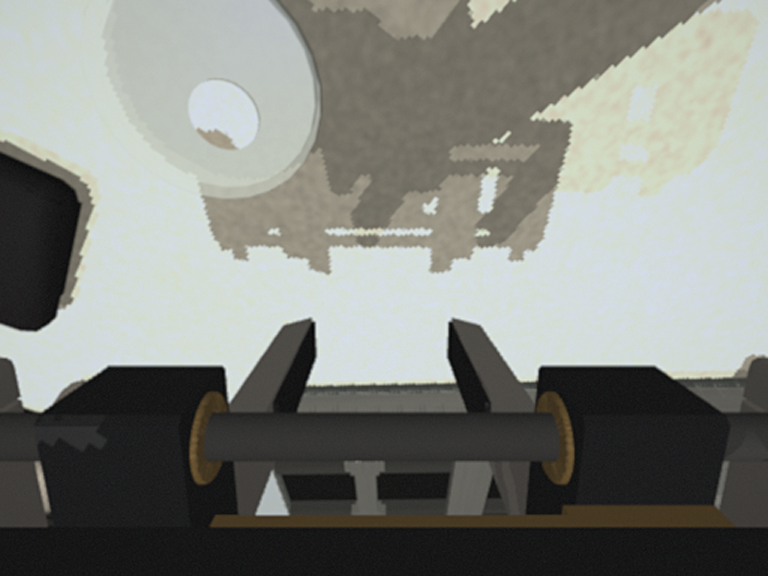

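```bash
python3 -m inch '[-0.2,0,0,-0.005,0,0,0,-0.2,0,0,-0.005,0,0,0,-0.2,0,0,-0.005,0,0,0,-0.2,0,0,-0.005,0,0,0]'; python3 -c "
from h import *
print(get_obs()['q'],R.from_rotvec(get_obs()['eef_rot']).as_matrix().round(3)[:,2])"
```

```text
clock: 9.28
position: [0.4819, 0.0866, 0.0388]
eef_rot: [1.288, 2.585, 0.56]
wrist_force: [-0.7, -0.3, 0.7]
grip_width: 0.0564
[-0.2410984   0.02119907  2.19773496  0.51682224  0.70046566 -2.82021011] [ 0.339  0.245 -0.908]
```

```bash
python3 -m inch '[-0.2,0,0,-0.005,0,0,0,-0.2,0,0,-0.005,0,0,0,-0.2,0,0,-0.003,0,0,0]';  python3 -m inch '[-0.2,0,0,-0.003,0,0,0,-0.2,0,0,-0.002,0,0,0]'
```

```text
clock: 9.65
position: [0.4823, 0.0892, 0.0275]
eef_rot: [1.293, 2.586, 0.552]
wrist_force: [-0.1, -0.2, 0.2]
grip_width: 0.0562
clock: 9.9
position: [0.4828, 0.0901, 0.0235]
eef_rot: [1.295, 2.585, 0.549]
wrist_force: [0.4, 0.7, -0.1]
grip_width: 0.0563
```

```bash
python3 -m inch '[-0.2,0,0,-0.002,0,0,0,-0.2,0,0,-0.002,0,0,0,-0.2,0,0,0,0,0,0]';  python3 -c "
from h import *
o=get_obs();print(o['clock'],o['position'],o['wrist_force'])
c=capture('wrist');crop(c,0,0,512,384,1.5,'pics/w11.png',1.4)"
```

```text
clock: 10.28
position: [0.4829, 0.0908, 0.0201]
eef_rot: [1.296, 2.585, 0.547]
wrist_force: [1.0, -1.0, 0.1]
grip_width: 0.0567
10.275 [0.48287113 0.09080701 0.02014918] [ 0.96771676 -1.01960115  0.0609236 ]
```

View pics/w11.png

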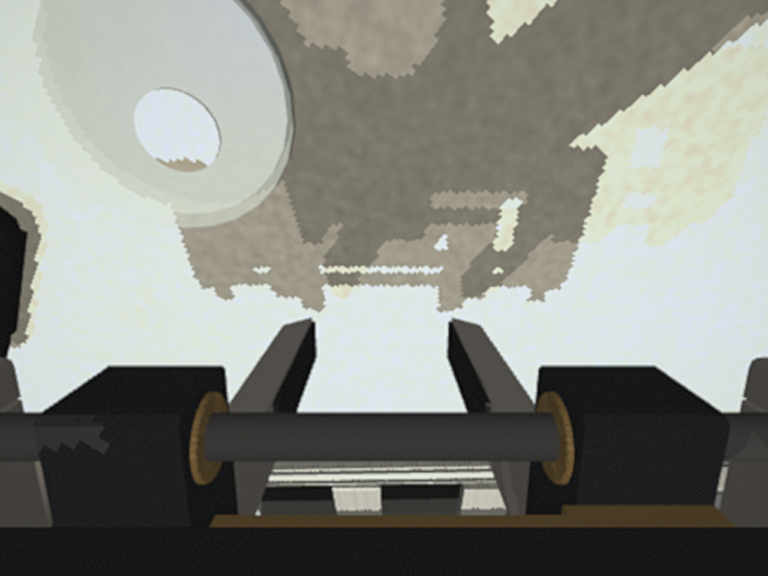

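```bash
python3 -m inch '[-0.2,0,0,-0.004,0,0,0,-0.2,0,0,-0.003,0,0,0,-0.2,0,0,-0.003,0,0,0]';  python3 -m inch '[-0.2,0,0,-0.002,0,0,0,-0.2,0,0,-0.002,0,0,0,-0.2,0,0,-0.002,0,0,0]'
```

```text
clock: 10.7
position: [0.4834, 0.0927, 0.0116]
eef_rot: [1.3, 2.585, 0.54]
wrist_force: [-0.4, -0.7, -0.7]
grip_width: 0.0563
clock: 11.08
position: [0.4838, 0.0938, 0.0067]
eef_rot: [1.302, 2.585, 0.536]
wrist_force: [-0.5, -0.5, 0.5]
grip_width: 0.0565
```

```bash
python3 -m inch '[-0.2,0,0,-0.003,0,0,0,-0.2,0,0,-0.003,0,0,0,-0.2,0,0,-0.002,0,0,0]';  python3 -m inch '[-0.2,0,0,-0.002,0,0,0,-0.2,0,0,-0.002,0,0,0]'; python3 -m inch '[-0.2,0,0,-0.002,0,0,0,-0.2,0,0,-0.002,0,0,0]'
```

```text
clock: 11.45
position: [0.4841, 0.0953, -0.0002]
eef_rot: [1.305, 2.586, 0.531]
wrist_force: [1.0, 0.7, 0.7]
grip_width: 0.0566
clock: 11.7
position: [0.4845, 0.096, -0.0034]
eef_rot: [1.306, 2.586, 0.529]
wrist_force: [0.2, 0.8, 0.5]
grip_width: 0.0566
clock: 11.95
position: [0.4847, 0.0967, -0.0068]
eef_rot: [1.308, 2.586, 0.526]
wrist_force: [-0.6, 1.1, 0.7]
grip_width: 0.0564
```

```bash
python3 -m inch '[-0.2,0,0,-0.002,0,0,0,-0.2,0,0,-0.002,0,0,0]';  python3 -m inch '[-0.2,0,0,-0.002,0,0,0,-0.2,0,0,-0.001,0,0,0]'; python3 -c "
from h import *
c=capture('wrist');crop(c,0,0,512,384,1.5,'pics/w12.png',1.4)"
```

```text
clock: 12.2
position: [0.4852, 0.0973, -0.0092]
eef_rot: [1.307, 2.586, 0.523]
wrist_force: [-13.3, -7.8, 26.5]
grip_width: 0.0567
clock: 12.45
position: [0.4855, 0.0974, -0.0099]
eef_rot: [1.305, 2.588, 0.522]
wrist_force: [-28.5, -16.5, 51.7]
grip_width: 0.0569
```

View pics/w12.png

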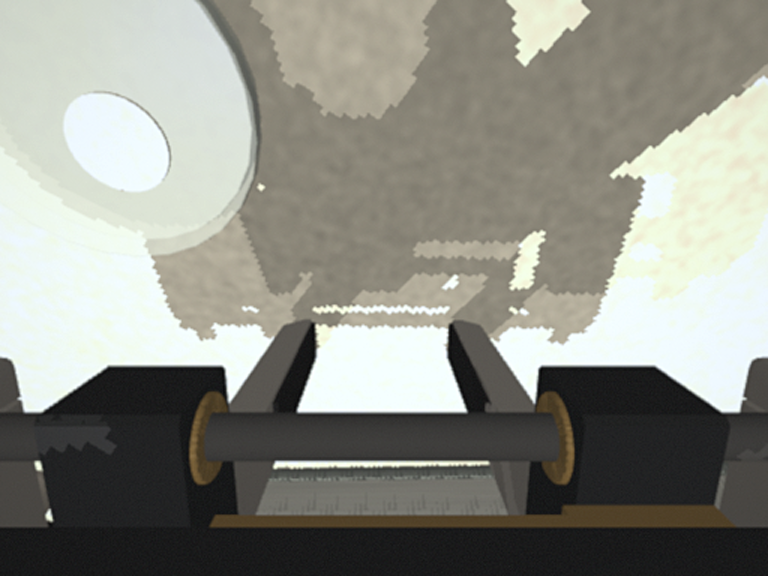

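```bash
python3 -m inch '[-0.2,0,0,0.03,0,0,0,-0.2,0,0,0.05,0,0,0,-0.2,0.02,0,0.05,0,0,0,-0.2,0,0,0,0,0,0]'; cat >> h.py <<'E'
TILT=np.radians(28)
def rot(frame=Q,tilt=None,sg=1):
    t=TILT if tilt is None else tilt;c,s=np.cos(frame[2]),np.sin(frame[2])
    x=sg*np.array([-s,c,0]);z=np.array([np.sin(t)*c,np.sin(t)*s,-np.cos(t)]);return np.c_[x,np.cross(z,x),z]
def rd(frame=Q,tilt=None):
    o=get_obs();D=rot(frame,tilt)@R.from_rotvec(o["eef_rot"]).as_matrix().T
    print("rotdelta deg",np.degrees(R.from_matrix(D).as_rotvec()).round(2),"q",o["q"].round(2))
E
python3 - <<'E'
from h import *
go((-.16,-.16,.13));go((-.11,-.16,.08));go((-.077,-.16,.011));rd()
E
```

```text
clock: 13.0
position: [0.5105, 0.0971, 0.1235]
eef_rot: [1.303, 2.576, 0.525]
wrist_force: [-0.7, 0.1, -0.0]
grip_width: 0.0564
local now [-0.2053 -0.1518  0.1235] delta [0.0402 0.0224 0.0065] clk 13.0 F [-0.7  0.1 -0. ]
local now [-0.2053 -0.1518  0.1235] delta [ 0.0789  0.0541 -0.0435] clk 13.0 F [-0.7  0.1 -0. ]
local now [-0.2053 -0.1518  0.1235] delta [ 0.1044  0.075  -0.1125] clk 13.0 F [-0.7  0.1 -0. ]
rotdelta deg [ 3.7  -2.53  3.34] q [-0.17 -0.08  2.07  0.36  0.88 -2.57]
```

```bash
python3 -m inch '[-0.2,0.02,0.011,0.003,1.85,-1.27,1.67,-0.2,0.02,0.011,0.003,1.85,-1.27,1.67,-0.2,0.019,0.016,-0.02,0,0,0,-0.2,0.019,0.016,-0.03,0,0,0,-0.2,0,0,0,0,0,0]'; 
python3 - <<'E'
from ov import *
go((-.11,-.16,.08));go((-.079,-.16,.0112));rd()
c=capture("wrist");x0=-.103;z=.028
ov(c,Q,.22,"pics/w13.png",extra={'bar':[(x0,-.175,z),(x0,-.145,z),(x0+.16,-.145,z),(x0+.16,-.175,z),(x0,-.175,z)]})
E
```

```text
clock: 13.62
position: [0.5796, 0.153, 0.0687]
eef_rot: [1.235, 2.607, 0.639]
wrist_force: [-0.4, 0.2, -0.6]
grip_width: 0.0562
local now [-0.1164 -0.1524  0.0687] delta [ 0.0097 -0.0018  0.0113] clk 13.625 F [-0.4  0.2 -0.6]
local now [-0.1164 -0.1524  0.0687] delta [ 0.0337  0.0178 -0.0575] clk 13.625 F [-0.4  0.2 -0.6]
rotdelta deg [-0.11 -1.21 -0.16] q [-0.09  0.18  1.96  0.51  0.73 -2.68]
```

View pics/w13.png

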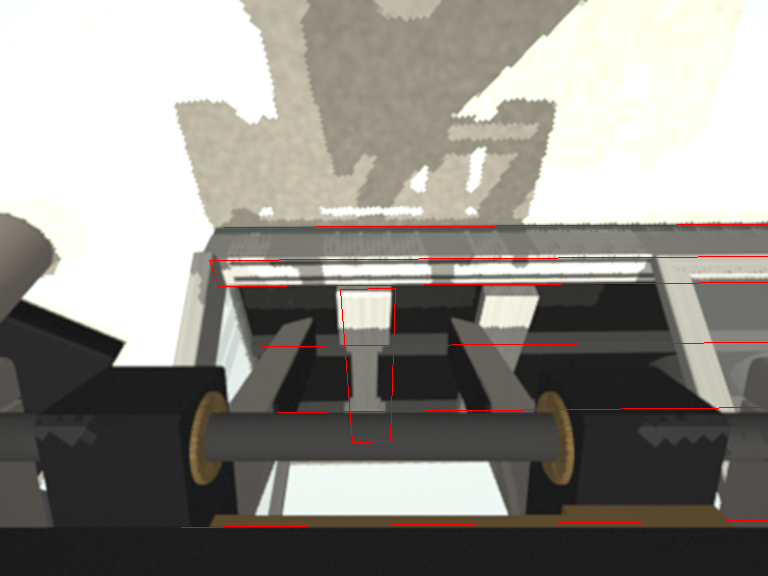

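```bash
python3 -m inch '[-0.2,0.012,0.0055,-0.018,0,-1.2,0,-0.2,0.012,0.0054,-0.018,0,0,0,-0.2,0.006,0.003,-0.01,0,0,0,-0.2,0,0,0,0,0,0]'; 
python3 - <<'E'
from ov import *
go((-.079,-.162,.0112));rd()
c=capture("wrist");crop(c,130,150,250,150,3.1,"pics/w14.png",2)
E
```

```text
clock: 14.18
position: [0.6127, 0.1657, 0.0273]
eef_rot: [1.219, 2.582, 0.651]
wrist_force: [-0.0, 0.2, -0.6]
grip_width: 0.0563
local now [-0.0828 -0.1636  0.0273] delta [ 0.0019  0.0036 -0.0161] clk 14.175 F [-0.   0.2 -0.6]
rotdelta deg [-0.08  0.46 -0.06] q [-0.06  0.31  1.92  0.58  0.62 -2.74]
```

View pics/w14.png

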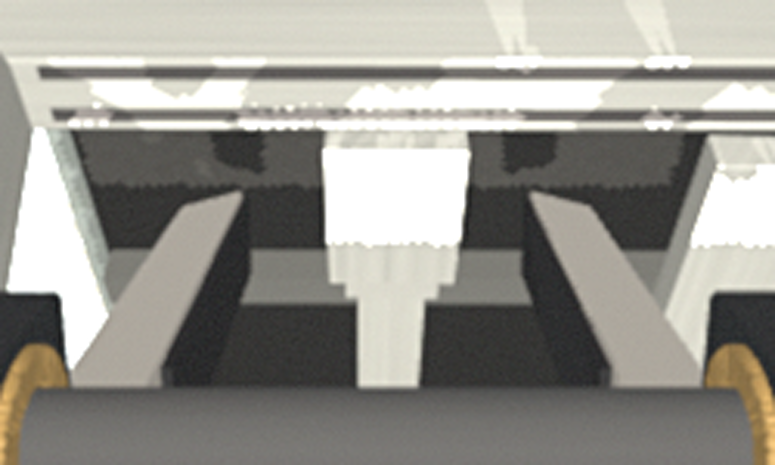

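```bash
python3 -m inch '[-0.2,0.001,0.0025,-0.008,0,0,0,-0.2,0,0.002,-0.008,0,0,0,-0.2,0,0,0,0,0,0]'; 
python3 - <<'E'
from ov import *
go((-.079,-.1618,.0112));rd()
E
```

```text
clock: 14.6
position: [0.6129, 0.1706, 0.0104]
eef_rot: [1.219, 2.583, 0.65]
wrist_force: [-0.6, -0.9, 0.4]
grip_width: 0.0565
local now [-0.0795 -0.1599  0.0104] delta [ 0.0015 -0.0011  0.0008] clk 14.6 F [-0.6 -0.9  0.4]
rotdelta deg [-0.08  0.38 -0.08] q [-0.05  0.34  1.92  0.6   0.59 -2.76]
```

Close in place, gripping moderately.

```bash
python3 -m inch '[0,0,0,0.0005,0,0,0,0.3,0,0,0,0,0,0,0.6,0,0,0,0,0,0,0.8,0,0,0,0,0,0,1,0,0,0,0,0,0,1,0,0,0,0,0,0]' 40; 
python3 - <<'E'
from ov import *
go((-.079,-.1618,.0112));rd()
c=capture("wrist");crop(c,130,150,250,150,3.1,"pics/w15.png",2)
E
```

```text
clock: 15.35
position: [0.6143, 0.1704, 0.0122]
eef_rot: [1.218, 2.581, 0.651]
wrist_force: [-0.4, -0.4, 1.5]
grip_width: 0.0293
local now [-0.0786 -0.161   0.0122] delta [ 0.0002 -0.0009 -0.001 ] clk 15.35 F [-0.4 -0.4  1.5]
rotdelta deg [-0.07  0.52 -0.05] q [-0.05  0.34  1.92  0.6   0.59 -2.76]
```

View pics/w15.png

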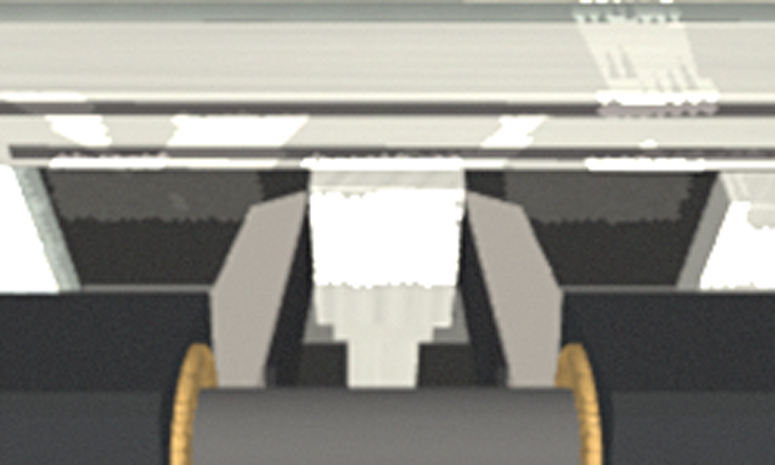

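```bash
python3 -m inch '[1,0,0,0.005,0,0,0,1,0,0,0.008,0,0,0,1,0,0,0.01,0,0,0,1,0,0,0.01,0,0,0,1,0,0,0,0,0,0]' 50; 
python3 - <<'E'
from ov import *
go((-.079,-.1618,.0112));rd()
c=capture("wrist");crop(c,130,130,250,170,3.1,"pics/w16.png",2)
c=capture("side");crop(c,160,200,235,159,3.4,"pics/d16.png",1.8)
E
```

```text
clock: 16.02
position: [0.6152, 0.1703, 0.0467]
eef_rot: [1.216, 2.579, 0.652]
wrist_force: [-0.1, -0.1, -1.1]
grip_width: 0.0288
local now [-0.0779 -0.1616  0.0467] delta [-0.0008 -0.0008 -0.0355] clk 16.025 F [-0.1 -0.1 -1.1]
rotdelta deg [-0.06  0.67 -0.06] q [-0.05  0.27  1.9   0.55  0.65 -2.7 ]
```

View pics/w16.png

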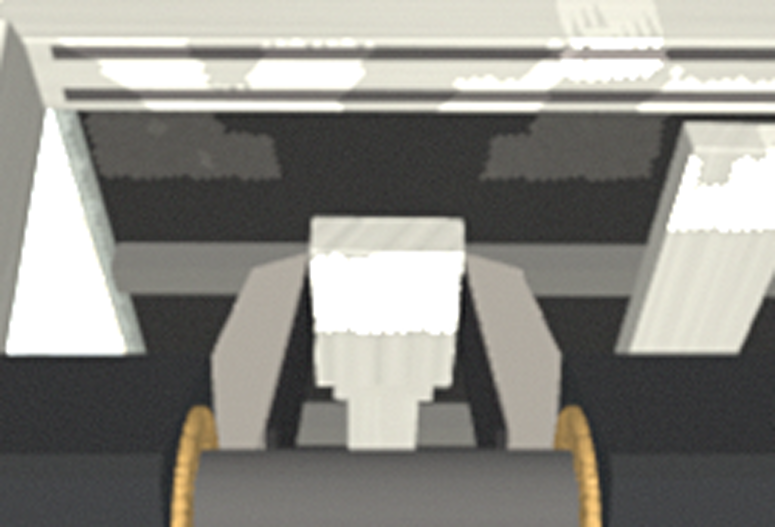

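View pics/d16.png

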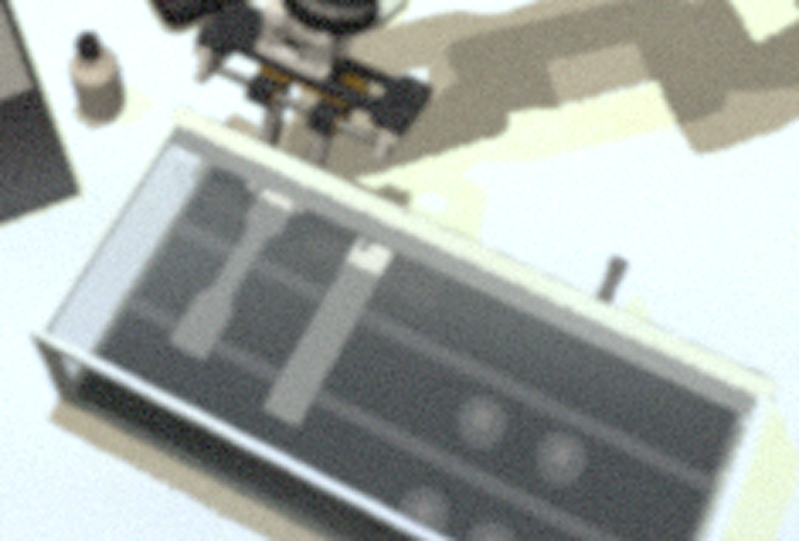

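```bash
python3 - <<'E'
from ov import *
D=capture("side")
for z in (.028,.063): print((proj(D,W(Q,[(.057,-.161,z),(-.103,-.161,z)]))-[160,200])*3.4)
E
```

```text
[[192.59369336 362.08072838]
 [289.56571823 194.91009021]]
[[189.0893197  346.15320393]
 [288.47035316 176.19419053]]
```

```bash
python3 -m inch '[1,0,0,0.015,0,0,0,1,-0.025,-0.012,0.01,0,0,-1,1,-0.03,-0.015,0.008,0,0,-2.5,1,-0.03,-0.015,0.008,0,0,-2.5]'; 
python3 - <<'E'
from ov import *
go((-.25,-.12,.11));rd()
E
```

```text
clock: 16.68
position: [0.5286, 0.128, 0.087]
eef_rot: [1.344, 2.496, 0.629]
wrist_force: [-1.0, -0.2, -1.2]
grip_width: 0.0291
local now [-0.1718 -0.1394  0.087 ] delta [-0.0728 -0.0346  0.023 ] clk 16.675 F [-1.  -0.2 -1.2]
rotdelta deg [-0.04  0.55  6.01] q [-0.13 -0.    2.12  0.5   0.7  -2.62]
```

```bash
python3 -m inch '[1,-0.028,-0.014,0.008,0,0,-2.5,1,-0.028,-0.014,0.008,0,0,-2.5,1,-0.028,-0.014,0.008,0,0,-2.5,1,-0.02,-0.02,0.008,0,0,-2.5,1,0,0,0,0,0,0]'; 
python3 - <<'E'
from ov import *
go((-.25,-.12,.11));rd();rd(SC)
go((-.15,0,.15),SC)
c=capture("scene");crop(c,100,130,260,195,3,"pics/s17.png",1.4)
E
```

```text
clock: 17.3
position: [0.4251, 0.0655, 0.1193]
eef_rot: [1.539, 2.342, 0.591]
wrist_force: [-0.5, 0.4, -0.7]
grip_width: 0.0293
local now [-0.2913 -0.1221  0.1193] delta [ 0.0306  0.0279 -0.0093] clk 17.3 F [-0.5  0.4 -0.7]
rotdelta deg [ 0.04  0.69 16.06] q [-0.33 -0.4   2.34  0.43  0.85 -2.54]
rotdelta deg [  0.52   0.52 -67.59] q [-0.33 -0.4   2.34  0.43  0.85 -2.54]
local now [-0.3883  0.2192  0.1193] delta [ 0.0175 -0.3233  0.0307] clk 17.3 F [-0.5  0.4 -0.7]
```

View pics/s17.png

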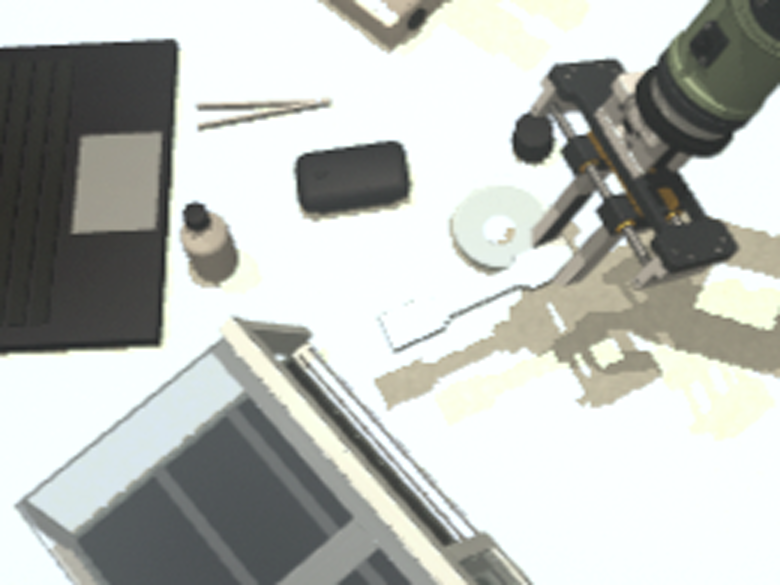

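```bash
python3 -m inch '[1,-0.004,-0.034,0,0,0,-8.4,1,-0.004,-0.034,0,0,0,-8.4,1,-0.004,-0.034,0,0,0,-8.4,1,-0.004,-0.034,0,0,0,-8.4,1,-0.004,-0.034,0,0,0,-8.4,1,-0.004,-0.034,0,0,0,-8.4,1,-0.004,-0.034,0,0,0,-8.4,1,-0.004,-0.034,0,0,0,-8.4]'; 
python3 -m inch '[1,0,0,0,0,0,0]'; 
python3 - <<'E'
from ov import *
rd(SC)
go((-.22,0,.12),SC)
c=capture("wrist");crop(c,0,0,512,384,1.5,"pics/w18.png",1.4)
c=capture("scene");crop(c,140,20,200,150,4,"pics/s18.png",1.4)
E
```

```text
clock: 18.35
position: [0.3937, -0.2062, 0.1178]
eef_rot: [2.459, 1.045, 0.26]
wrist_force: [-0.7, -0.1, -1.2]
grip_width: 0.0291
clock: 18.48
position: [0.3944, -0.2061, 0.1182]
eef_rot: [2.457, 1.051, 0.26]
wrist_force: [-0.4, 0.5, -0.7]
grip_width: 0.0287
rotdelta deg [ 0.45  0.12 -0.56] q [-0.62 -0.33  2.31 -0.12  0.68 -1.35]
local now [-0.2206  0.0033  0.1182] delta [-0.0019 -0.0028  0.0018] clk 18.475 F [-0.4  0.5 -0.7]
```

View pics/w18.png

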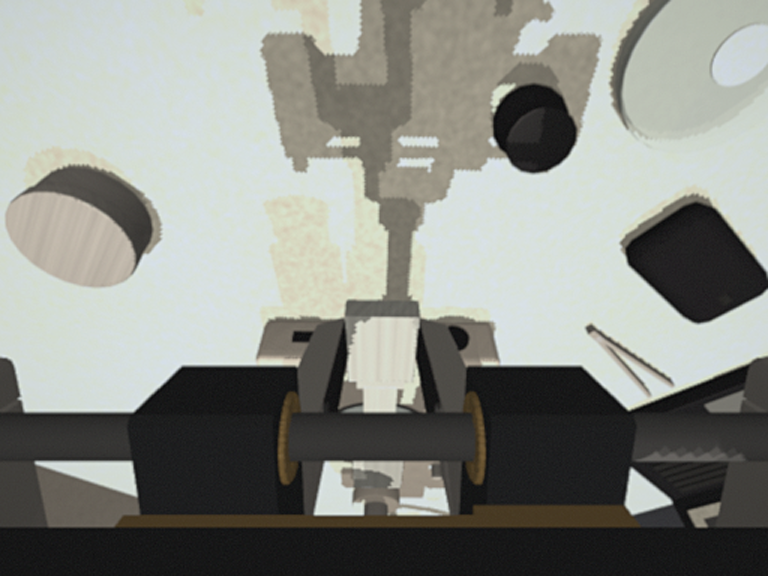

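View pics/s18.png

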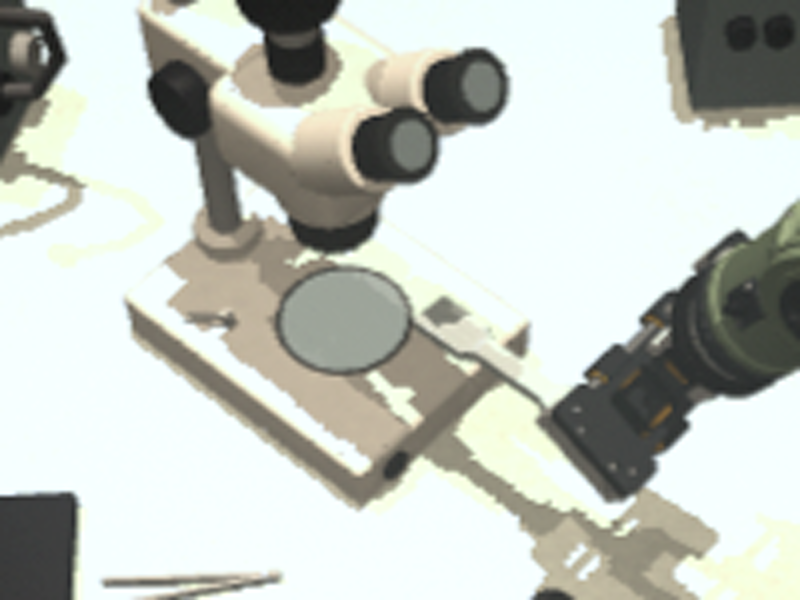

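```bash
cat > ovs.py <<'E'
from h import *
th=np.linspace(0,2*np.pi,60)
def barw(o,w=.015,h=-.08,e=.08,z=.005):
    # bar in tool frame relative to grasp
    G=rot(Q);off=np.array([.0556,-.0005,.0108]);c,s=np.cos(Q[2]),np.sin(Q[2])
    Z=np.array([[c,-s,0],[s,c,0],[0,0,1]]);Rt=R.from_rotvec(o["eef_rot"]).as_matrix()
    p=np.array([(h,-w,z),(h,w,z),(e,w,z),(e,-w,z),(h,-w,z)])+off
    return o["position"]+(p@Z.T)@G@Rt.T
def ovs(c,sc,f,g=1.4,s=1.5):
    o=get_obs();im=cv2.resize(cv2.convertScaleAbs(c["img"][:,:,::-1],alpha=g),None,fx=s,fy=s)
    L=[W(sc,[(-.105,-.095,.045),(.145,-.095,.045),(.145,.095,.045),(-.105,.095,.045),(-.105,-.095,.045)]),
       W(sc,np.c_[.0475*np.cos(th),.0475*np.sin(th),0*th+.045]),W(sc,[(-.105,-.095,0),(-.105,.095,0)]),barw(o)]
    for k,v in enumerate(L):
        pp=(proj(c,v)*s).round().astype(int);cv2.polylines(im,[pp.reshape(-1,1,2)],False,(0,0,255) if k<3 else (255,0,0),1)
    cv2.imwrite(f,im)
E
python3 - <<'E'
from ovs import *
ovs(capture("wrist"),SC,"pics/w19.png")
c=capture("scene");im=c["img"].copy()
ovs(c,SC,"pics/s19.png")
E
```

```text
(no output)
```

View pics/w19.png

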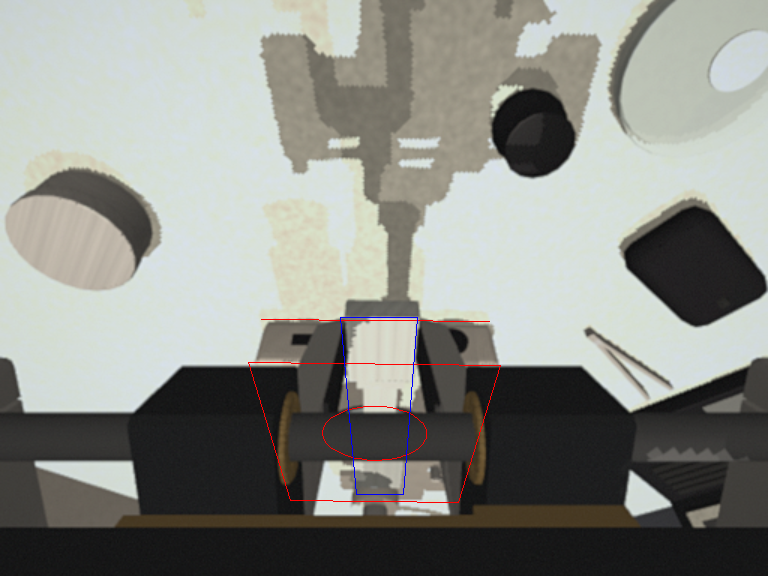

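View pics/s19.png

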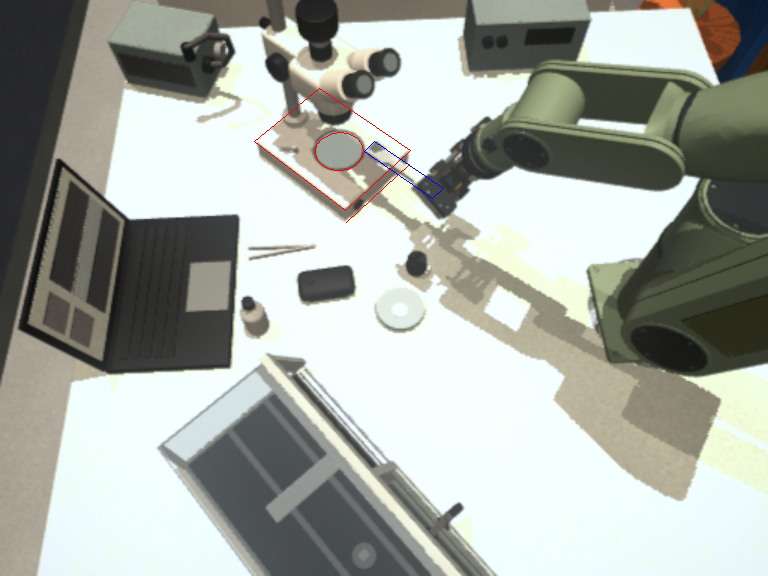

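```bash
python3 -m inch '[1,0,0,-0.02,0.2,0.1,-0.3,1,0,0,-0.025,0.2,0,-0.3,1,0.018,-0.0185,0,0,0,0,1,0.018,-0.0185,0,0,0,0,1,0.018,-0.0185,0,0,0,0,1,0.018,-0.0185,0,0,0,0,1,0,0,0,0,0,0]'; 
python3 - <<'E'
from ovs import *
rd(SC)
go((-.0556,0,.07),SC)
ovs(capture("wrist"),SC,"pics/w20.png")
c=capture("side");crop(c,140,50,200,150,4,"pics/d20.png",1.6)
E
```

```text
clock: 19.55
position: [0.4662, -0.2803, 0.0737]
eef_rot: [2.467, 1.038, 0.26]
wrist_force: [-0.6, 0.0, -1.1]
grip_width: 0.029
rotdelta deg [0.13 0.1  0.07] q [-0.67  0.01  2.13 -0.11  0.51 -1.38]
local now [-0.1174  0.0003  0.0737] delta [ 0.044  -0.0434 -0.0037] clk 19.55 F [-0.6  0.  -1.1]
```

View pics/w20.png

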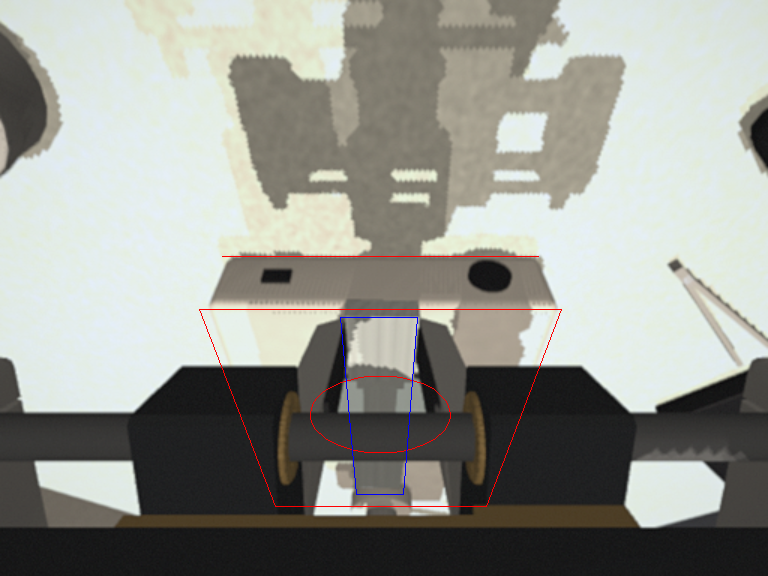

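View pics/d20.png

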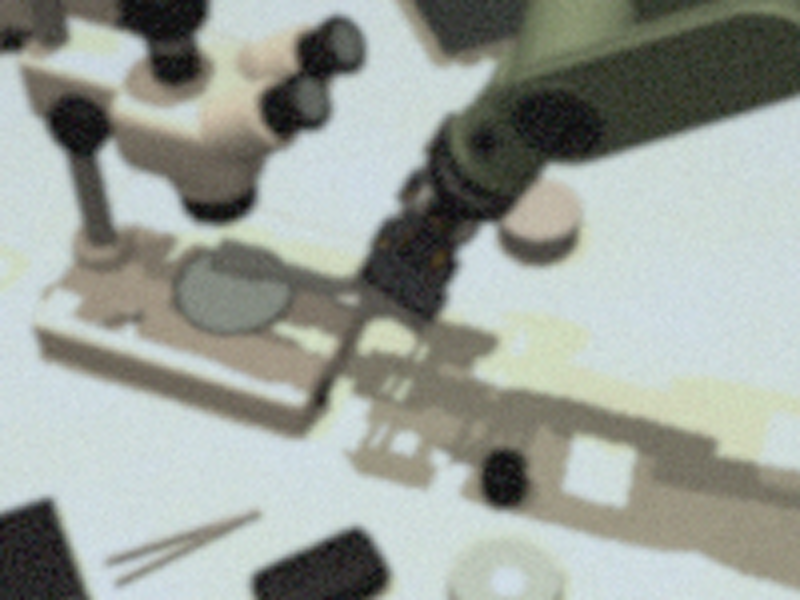

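```bash
python3 -m inch '[1,0.015,-0.014,-0.002,0,0,0,1,0.015,-0.014,-0.002,0,0,0,1,0.015,-0.014,-0.002,0,0,0,1,0,0,0,0,0,0]'; 
python3 - <<'E'
from ovs import *
rd(SC)
go((-.0556,0.001,.042),SC)
ovs(capture("side"),SC,"pics/d21f.png",1.6)
c=cv2.imread("pics/d21f.png");cv2.imwrite("pics/d21.png",cv2.resize(c[90:330,180:500],None,fx=2.4,fy=2.4))
E
```

```text
clock: 20.15
position: [0.5099, -0.3212, 0.067]
eef_rot: [2.468, 1.039, 0.259]
wrist_force: [-0.4, 0.2, -0.6]
grip_width: 0.029
rotdelta deg [0.08 0.02 0.07] q [-0.68  0.15  2.01 -0.09  0.5  -1.4 ]
local now [-0.0575  0.0016  0.067 ] delta [ 0.001  -0.0018 -0.025 ] clk 20.15 F [-0.4  0.2 -0.6]
```

View pics/d21.png

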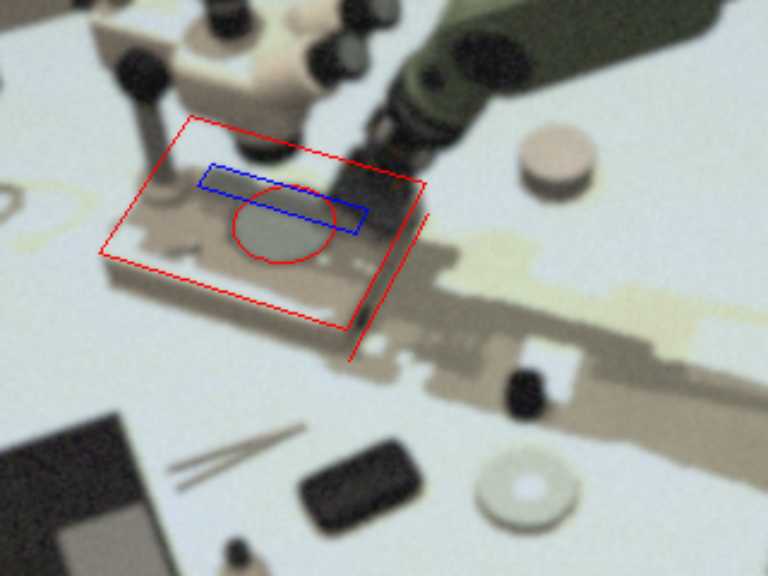

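```bash
python3 -m inch '[1,0,-0.001,-0.006,0,0,0,1,0,-0.001,-0.006,0,0,0,1,0,0,-0.004,0,0,0,1,0,0,0,0,0,0]'; python3 -m inch '[1,0,0,-0.003,0,0,0,1,0,0,0,0,0,0]' 
```

```text
clock: 20.7
position: [0.5095, -0.3232, 0.0502]
eef_rot: [2.47, 1.039, 0.258]
wrist_force: [-0.4, 0.4, -0.4]
grip_width: 0.029
clock: 20.95
position: [0.5099, -0.3235, 0.0478]
eef_rot: [2.469, 1.038, 0.258]
wrist_force: [-0.4, 0.3, -1.3]
grip_width: 0.0291
```

```bash
python3 -m inch '[1,0,0,-0.002,0,0,0,1,0,0,-0.001,0,0,0]'; python3 -m inch '[1,0,0,-0.001,0,0,0,1,0,0,-0.001,0,0,0]';python3 - <<'E'
from ovs import *
c=capture("side");crop(c,180,80,80,60,9,"pics/d22.png",1.6)
c=capture("wrist");crop(c,170,180,170,110,4.6,"pics/w22.png",2)
E
```

```text
clock: 21.2
position: [0.51, -0.3236, 0.0449]
eef_rot: [2.468, 1.038, 0.259]
wrist_force: [-1.3, 0.2, -1.3]
grip_width: 0.0289
clock: 21.45
position: [0.5101, -0.3237, 0.043]
eef_rot: [2.468, 1.038, 0.259]
wrist_force: [-1.1, 0.9, -1.1]
grip_width: 0.0289
```

View pics/d22.png

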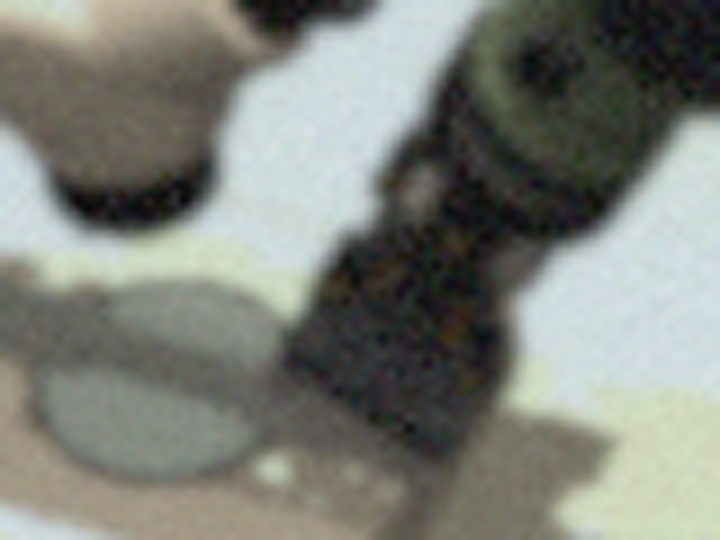

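View pics/w22.png

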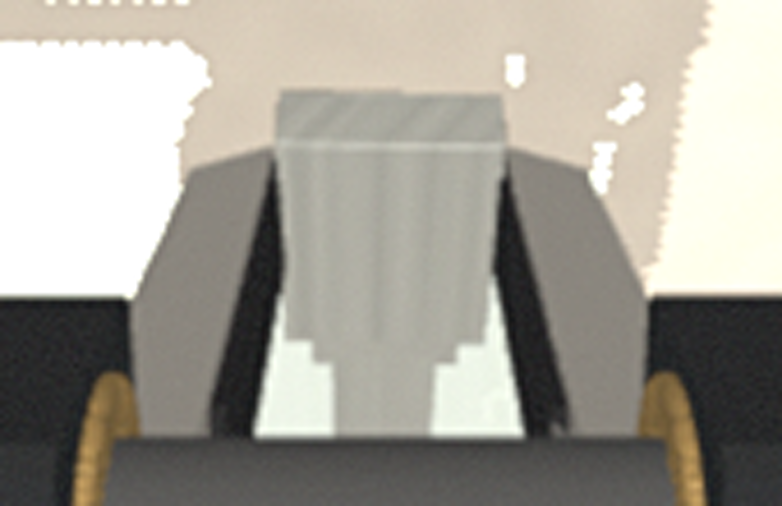

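```bash
python3 -m inch '[1,0,0,-0.001,0,0,0,1,0,0,-0.001,0,0,0,1,0,0,0,0,0,0]'; python3 -m inch '[1,0,0,-0.001,0,0,0,1,0,0,0,0,0,0]';python3 -m inch '[1,0,0,-0.001,0,0,0,1,0,0,0,0,0,0]'
```

```text
clock: 21.92
position: [0.5101, -0.3236, 0.041]
eef_rot: [2.468, 1.038, 0.259]
wrist_force: [-0.0, -0.2, -0.8]
grip_width: 0.029
clock: 22.18
position: [0.5101, -0.3237, 0.0401]
eef_rot: [2.468, 1.038, 0.259]
wrist_force: [-0.0, 0.2, 0.4]
grip_width: 0.0291
clock: 22.42
position: [0.5102, -0.3237, 0.0392]
eef_rot: [2.468, 1.038, 0.259]
wrist_force: [-0.7, 0.4, 1.7]
grip_width: 0.0285
```

```bash
python3 -m inch '[1,0,0,-0.001,0,0,0,1,0,0,0,0,0,0]';python3 - <<'E'
from ovs import *
go((-.0556,0.001,.0382),SC)
c=capture("wrist");crop(c,170,180,170,110,4.6,"pics/w23.png",2)
E
```

```text
clock: 22.68
position: [0.5106, -0.324, 0.0392]
eef_rot: [2.467, 1.038, 0.259]
wrist_force: [-3.3, 1.4, 7.0]
grip_width: 0.0293
local now [-0.0551  0.      0.0392] delta [ 0.0003  0.0011 -0.001 ] clk 22.675 F [-3.3  1.4  7. ]
```

View pics/w23.png

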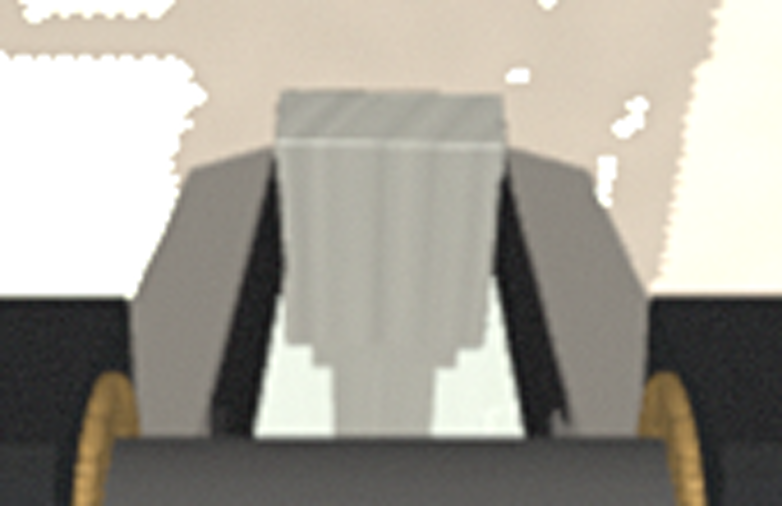

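```bash
python3 -m inch '[1,0,0,0,0,0,0,0.3,0,0,0,0,0,0,0.2,0,0,0,0,0,0,0,0,0,0,0,0,0,-0.1,0,0,0,0,0,0,-0.1,0,0,0,0,0,0]' 5;python3 - <<'E'
from ovs import *
go((-.0556,0.001,.0382),SC)
ovs(capture("wrist"),SC,"pics/w24.png")
c=capture("side");crop(c,180,80,80,60,9,"pics/d24.png",1.6)
E
```

```text
clock: 23.48
position: [0.5101, -0.3237, 0.038]
eef_rot: [2.468, 1.038, 0.259]
wrist_force: [-0.1, 0.4, 0.1]
grip_width: 0.0517
local now [-0.0557 -0.0001  0.038 ] delta [0.0008 0.0007 0.0002] clk 23.475 F [-0.1  0.4  0.1]
```

View pics/w24.png

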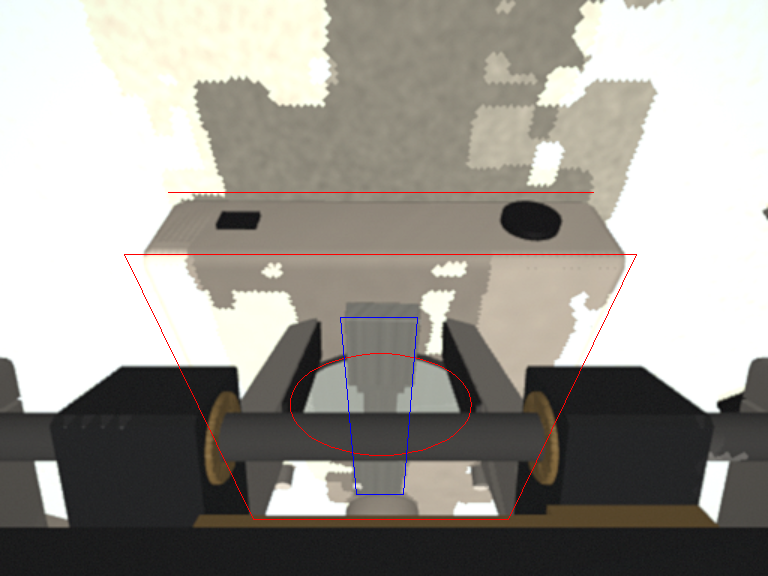

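View pics/d24.png

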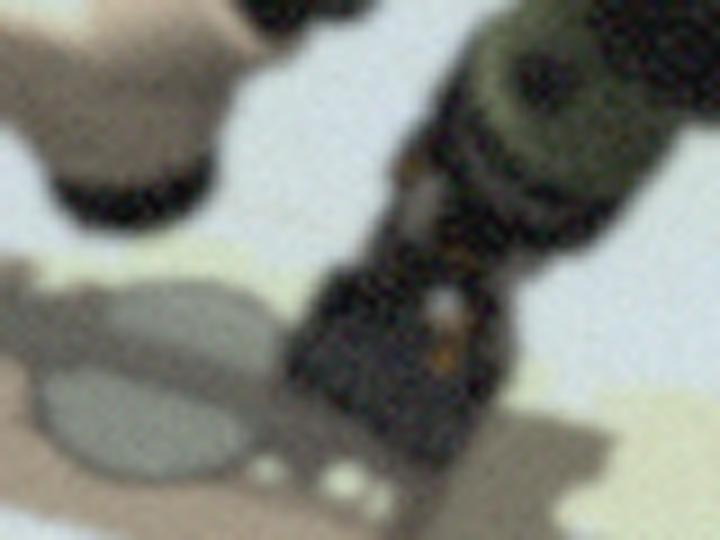

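```bash
python3 -m inch '[-0.1,-0.003,0.003,0.008,0,0,0,-0.1,-0.007,0.007,0.018,0,0,0,-0.1,-0.02,0.02,0.02,0,0,0,-0.1,-0.035,0.034,0.02,0,0,0,-0.1,-0.035,0.034,0.01,0,0,0,1,0,0.02,0,0,0,0,1,0,0,0,0,0,0]';python3 - <<'E'
from ovs import *
go((-.0556,0.001,.0382),SC)
c=capture("wrist");ovs(c,SC,"pics/w25.png")
c=capture("side");crop(c,140,50,130,100,6,"pics/d25.png",1.6)
c=capture("scene");crop(c,160,40,130,100,6,"pics/s25.png",1.5)
E
```

```text
clock: 24.45
position: [0.4098, -0.2045, 0.1144]
eef_rot: [2.466, 1.041, 0.26]
wrist_force: [-0.3, -0.2, 0.2]
grip_width: 0.0352
local now [-0.2107  0.0152  0.1144] delta [ 0.1011 -0.1185 -0.0762] clk 24.45 F [-0.3 -0.2  0.2]
```

View pics/w25.png

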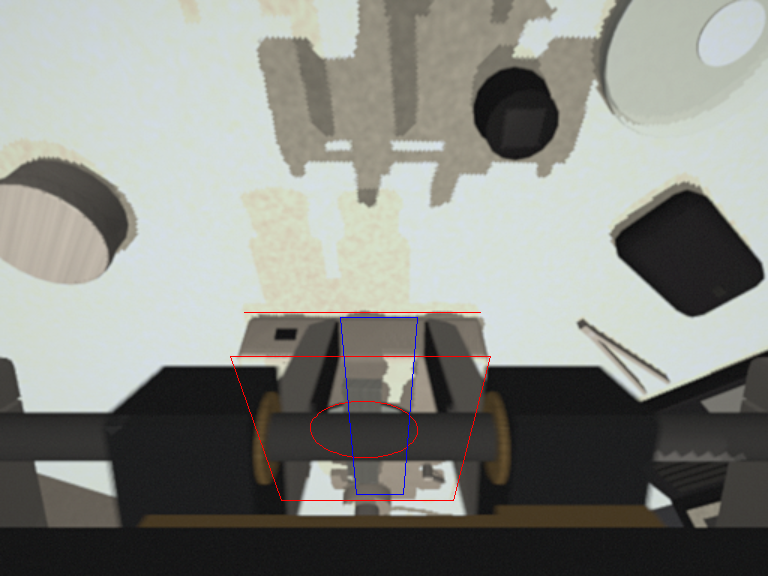

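View pics/d25.png

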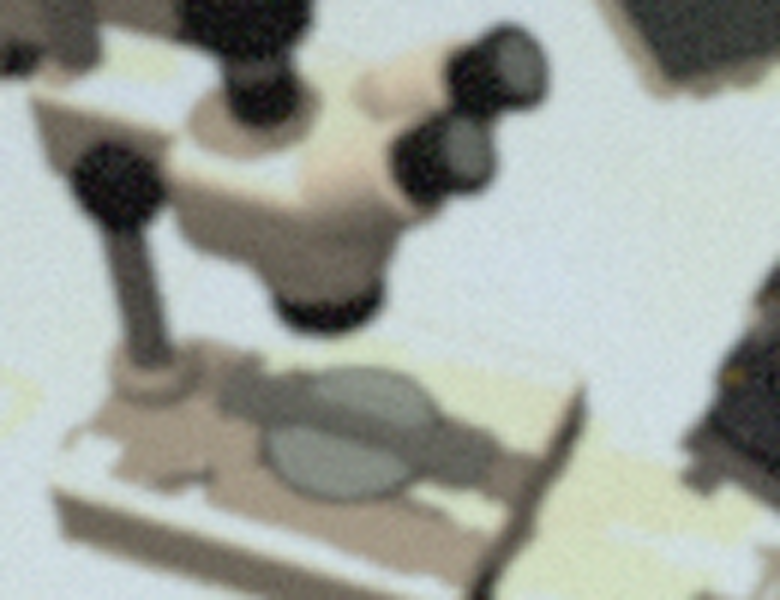

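View pics/s25.png

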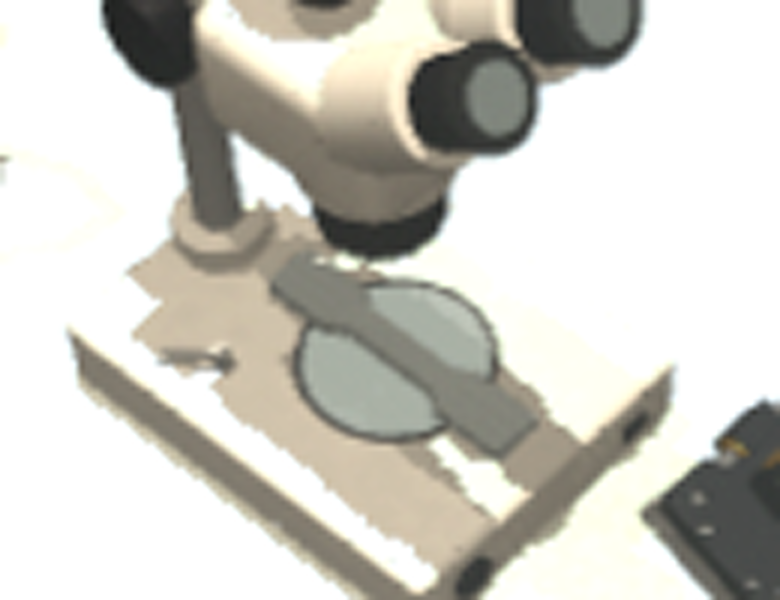

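```bash
python3 -m inch '[1,0.008,0.053,0.01,0,0,8.4,1,0.008,0.053,0.01,0,0,8.4,1,0.008,0.053,0.01,0,0,8.4,1,0.008,0.053,0.01,0,0,8.4,1,0.008,0.053,0,0,0,8.4]'; python3 -m inch '[1,-0.025,0.055,0,0,0,8.4,1,-0.025,0.055,0,0,0,8.4,1,-0.025,0.055,0,0,0,8.4,1,-0.025,0.055,0,0,0,8.4,1,-0.025,0.055,0,0,0,8.4,1,0,0,0,0,0,0]';python3 - <<'E'
from ov import *
rd(); go((-.16,.15,.13)); go((-.128,.15,.083))
E
```

```text
clock: 25.22
position: [0.4516, 0.0604, 0.1555]
eef_rot: [1.978, 1.905, 0.478]
wrist_force: [0.4, -0.1, 0.5]
grip_width: 0.0004
clock: 25.98
position: [0.3243, 0.3366, 0.1539]
eef_rot: [1.212, 2.594, 0.647]
wrist_force: [0.4, -0.2, -0.1]
grip_width: 0.0005
rotdelta deg [ 0.    0.04 -0.55] q [ 0.57 -0.35  2.23  0.08  0.77 -1.74]
local now [-0.1975  0.1514  0.1539] delta [ 0.0298  0.0227 -0.0239] clk 25.975 F [ 0.4 -0.2 -0.1]
local now [-0.1975  0.1514  0.1539] delta [ 0.0546  0.043  -0.0709] clk 25.975 F [ 0.4 -0.2 -0.1]
```

```bash
python3 -m inch '[1,0.018,0.014,-0.023,0,0,0,1,0.018,0.014,-0.024,0,0,0,1,0.018,0.015,-0.024,0,0,0,1,0,0,0,0,0,0]';python3 - <<'E'
from ov import *
rd(); go((-.128,-.10,.083)); c=capture("wrist");ov(c,Q,.223,"pics/w26.png")
E
```

```text
clock: 26.48
position: [0.3794, 0.3756, 0.0801]
eef_rot: [1.223, 2.591, 0.639]
wrist_force: [-0.0, -0.8, -0.1]
grip_width: 0.0005
rotdelta deg [ 0.19 -0.19 -0.11] q [ 0.59 -0.03  2.16  0.09  0.54 -1.74]
local now [-0.1301  0.1466  0.0801] delta [ 0.158  -0.1894  0.0029] clk 26.475 F [-0.  -0.8 -0.1]
```

View pics/w26.png

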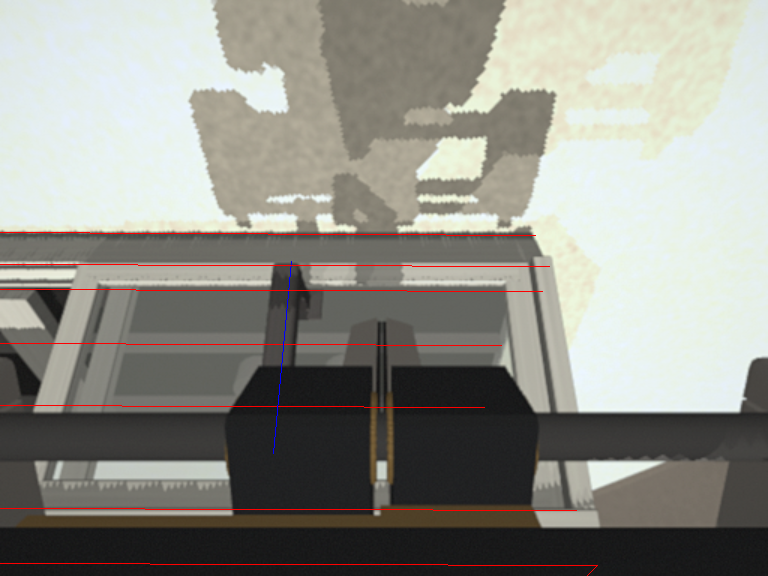

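```bash
python3 -m inch '[1,0.01,-0.0125,0.001,0,0,0,1,0.013,-0.0155,0.001,0,0,0,1,0.0205,-0.025,0.001,0,0,0,1,0.0205,-0.025,0,0,0,0,1,0.0205,-0.025,0,0,0,0,1,0.0205,-0.025,0,0,0,0,1,0.0205,-0.025,0,0,0,0,1,0.013,-0.0155,0,0,0,0]';python3 - <<'E'
from ov import *
rd(); go((-.128,-.10,.083)); c=capture("wrist");ov(c,Q,0,"pics/w27.png")
E
```

```text
clock: 27.52
position: [0.5178, 0.2076, 0.0874]
eef_rot: [1.219, 2.588, 0.649]
wrist_force: [-2.1, 2.1, 1.7]
grip_width: 0.0001
rotdelta deg [-0.08  0.12 -0.2 ] q [ 0.04  0.03  2.08  0.47  0.68 -2.54]
local now [-0.1297 -0.071   0.0874] delta [ 0.0197 -0.0214 -0.0044] clk 27.525 F [-2.1  2.1  1.7]
```

View pics/w27.png

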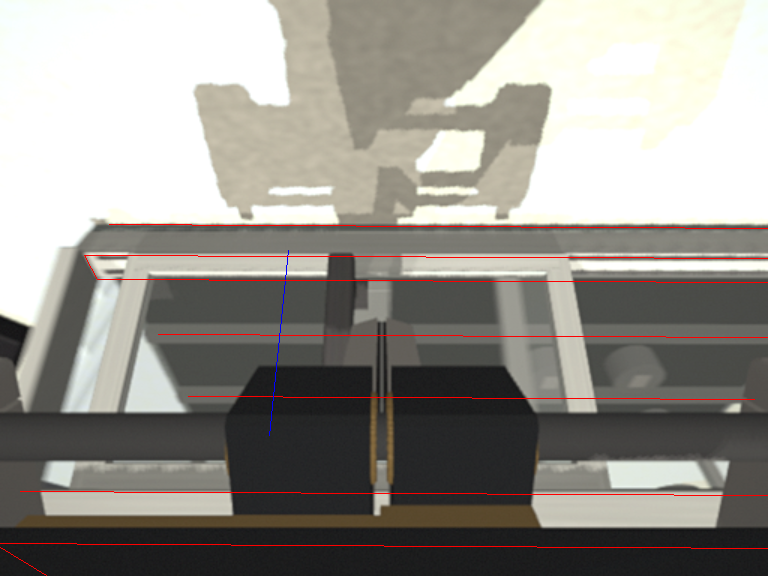

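```bash
python3 -m inch '[1,0.0063,-0.0077,0,0,0,0,1,0.0063,-0.0077,0,0,0,0,1,0.0025,-0.0031,0,0,0,0,1,0,0,0,0,0,0]';python3 -m inch '[1,0.002,-0.0023,0,0,0,0,1,0,0,0,0,0,0]';python3 -m inch '[1,0.002,-0.0023,0,0,0,0,1,0,0,0,0,0,0]'
```

```text
clock: 28.08
position: [0.5329, 0.1902, 0.086]
eef_rot: [1.218, 2.589, 0.647]
wrist_force: [-0.5, 0.8, 0.5]
grip_width: 0.0005
clock: 28.32
position: [0.5344, 0.1882, 0.0858]
eef_rot: [1.218, 2.59, 0.647]
wrist_force: [-1.4, 0.5, 0.8]
grip_width: 0.0004
clock: 28.58
position: [0.5365, 0.1857, 0.0857]
eef_rot: [1.218, 2.59, 0.647]
wrist_force: [-1.2, 0.7, 0.8]
grip_width: 0.0007
```

```bash
python3 -m inch '[1,0.002,-0.0023,0,0,0,0,1,0,0,0,0,0,0]';python3 -m inch '[1,0.002,-0.0023,0,0,0,0,1,0,0,0,0,0,0]';python3 - <<'E'
from ov import *
rd(); go((-.128,-.10,.083)); c=capture("wrist");ov(c,Q,0,"pics/w28.png")
E
```

```text
clock: 28.82
position: [0.5375, 0.1844, 0.0857]
eef_rot: [1.219, 2.592, 0.649]
wrist_force: [-4.1, 2.7, 1.6]
grip_width: 0.0004
clock: 29.08
position: [0.5375, 0.1843, 0.0856]
eef_rot: [1.22, 2.598, 0.652]
wrist_force: [-10.0, 8.7, 8.4]
grip_width: 0.0007
rotdelta deg [-0.33 -0.29 -0.47] q [-0.03  0.06  2.05  0.5   0.72 -2.62]
local now [-0.1291 -0.1015  0.0856] delta [-0.0001  0.0019 -0.0026] clk 29.075 F [-10.    8.7   8.4]
```

View pics/w28.png

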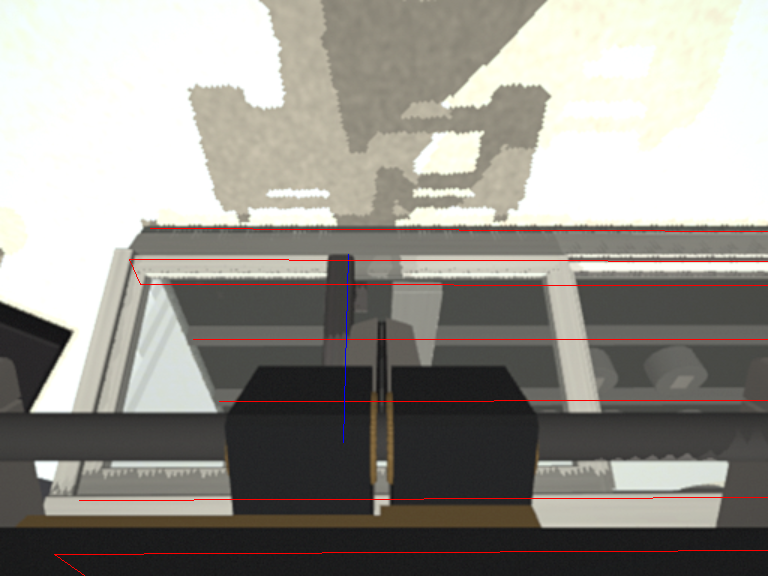

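```bash
python3 -m inch '[1,-0.0095,0.0116,0,0,0,0,1,-0.0095,0.0116,0,0,0,0,1,-0.012,-0.01,0.03,0,0,0,1,-0.02,-0.016,0.04,0,0,0,1,-0.03,-0.025,0.04,0,0,0,1,-0.01,0,0.04,0,0,0,1,0,0,0,0,0,0,1,0,0,0,0,0,0]';python3 - <<'E'
from ov import *
rd(); go((-.128,-.10,.083)); c=capture("wrist");ov(c,Q,0,"pics/w29.png")
c=capture("scene");cv2.imwrite("pics/s29.png",cv2.resize(c["img"][:,:,::-1],(768,576)))
c=capture("side");crop(c,0,0,512,384,1.5,"pics/d29.png",1.5)
E
```

```text
clock: 30.12
position: [0.4492, 0.1535, 0.2352]
eef_rot: [1.218, 2.59, 0.646]
wrist_force: [0.6, -0.1, -0.2]
grip_width: 0.0006
rotdelta deg [ 0.01  0.07 -0.26] q [-0.12 -0.39  2.08  0.39  1.13 -2.5 ]
local now [-0.2169 -0.0694  0.2352] delta [ 0.0882  0.0328 -0.1522] clk 30.125 F [ 0.6 -0.1 -0.2]
```

View pics/w29.png

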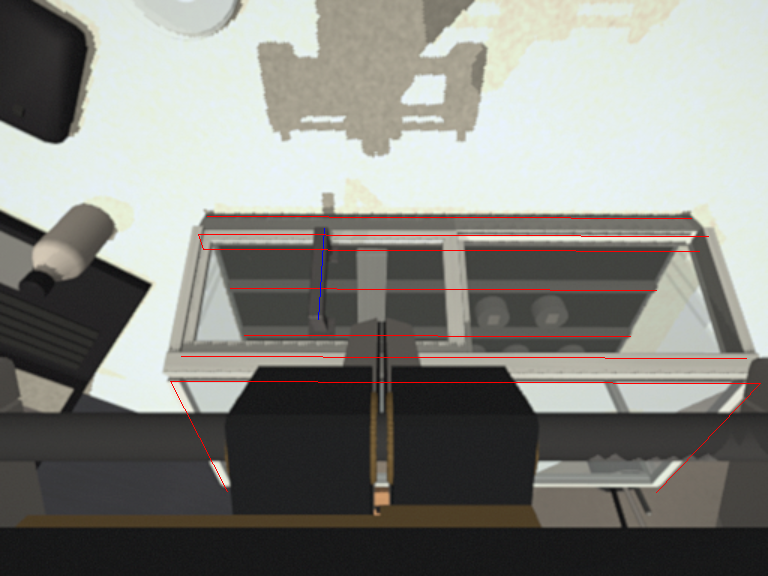

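View pics/s29.png

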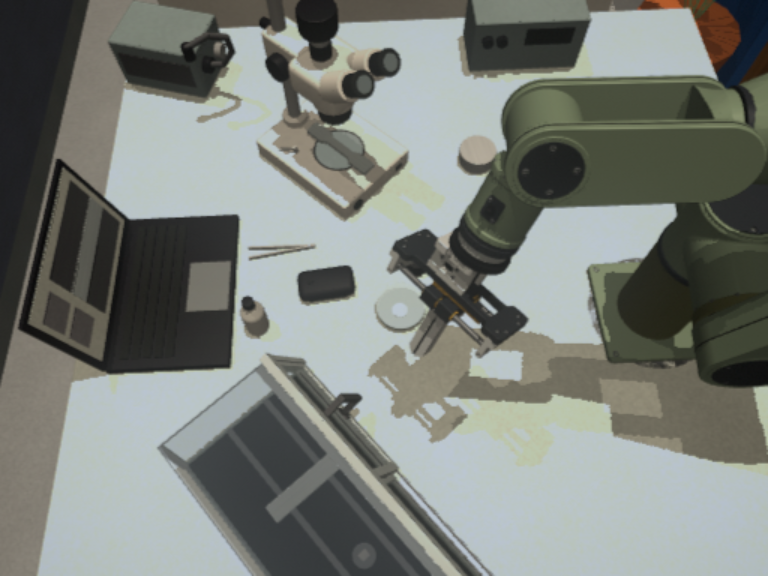

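View pics/d29.png

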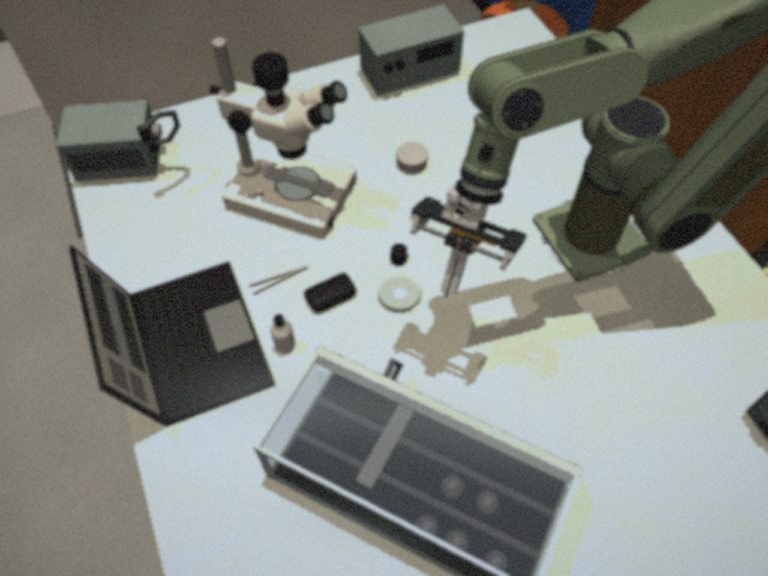

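```bash
python3 -c "
from plant import arm,get_obs
print(get_obs()['qd'].round(3));print(arm.sign_off())"
```

```text
[-0.002  0.002 -0.004  0.001  0.002 -0.001]
the job is handed in; nothing more can be done
None
```

I opened the case door, lifted the waisted bar over the sill and drew it out. I laid it flat on the microscope stage, let it go, then slid the door shut against its stop. I handed the job in at about 30 s; it reported no verdict.

**Last checks**
- **Bar on stage:** in the pictures it lies flat, with its waist about 5 mm or less from the middle of the stage. The wrist force was about 7 N as it was set down and about zero once released.
- **Door:** it stopped hard at about 13 N, and the handle's image matches the fully shut position to about 1–2 mm.
- **Other things:** the plain bar and the loose items look unmoved, judged by eye from the pictures, and the robot stood clear of everything.

**What failed or disagreed**
- **Fingertip position:** the fingertips are not 19 mm ahead of the reported tool point. A touch on the table put them about 13 mm behind it, an offset of about 32 mm. The grasp and the placing used the touched value.
- **First door push:** it missed the handle for that reason and moved nothing. The second push, slightly deeper, worked.
- **Touch test:** it briefly pressed the fingers on the bare table with about 60 N, and the last joint reached its range limit (-2.82). The arm held there and I steered away from it. If either counts against the limits, this is where it would show.
- **Cameras:** the two fixed cameras disagreed by about 10 mm on the case's position. I averaged them, and the wrist camera agreed with the average to about 2 mm.

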